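# Demould a cast sanding block and post it into the curing box

### The arm

A 6-joint arm with a two-finger parallel gripper is mounted at the origin on the work surface. World frame = base frame: x ahead of the robot, y to its left, z up, the work surface at z = 0. Lengths are in m, angles in rad, forces in N, time in s.
With the tool pointing down it reaches from about 0.25 to 0.725 m from the base axis. Payload 9.7 kg.
Tool frame: the origin (TCP) lies midway between the tips of the shut fingers; the grasp point (between the pads) lies 19 mm behind it (manip.hold_point_z is the distance from the TCP to the grasp point, in m); z points along the fingers, y is the direction in which the jaws open and shut (so a half turn about z gives the same grasp; the last joint's range is limited). The gripper opens to 85 mm and grips with 20 to 120 N. Pads are 22 mm wide; open, the fingers measure 114 mm over their backs; the gripper's body (76 mm by 85 mm) begins 54 mm behind the grasp point. The pads swing forward as they close: fully open they stand 13 mm farther back than shut.
Start: joints at [1.239, 0.087, 0.176, 1.66, 0, 1.571], TCP at [0.179, 0.52, 0.231] pointing down, gripper open.
Joint ranges: [-3.13, 3.13], [-0.85, 1.81], [-1.15, 1.24], [-2.2, 2.28], [-1.44, 1.52], [-3.14, 3.14]. Speed limits (rad/s): [2.22, 2.22, 2.57, 3.14, 3.14, 3.14].

### API

Orientations are given as a unit quaternion [x, y, z, w].
In Python, from rig import monitor, get_image, camera_params, ticket, manip gives the robot as it stands.
- The arm moves only by the tool move_arm, never from a script. Its argument "plan" is a list of rows, each an object with "translation": the shift along the world's x, y, z in cm, a list of three; "dr": the turn, a rotation vector about the world's x, y, z in degrees, a list of three; "claw": the closure, from 0 (fully open) to 1 (shut). In form: [{"translation": [tx, ty, tz], "dr": [rx, ry, rz], "claw": claw}, ...]. A call has 1 to 8 rows; each row shifts and turns the pose as measured when the row begins; what a row does not reach is not made up. A row lasts 1/12 s, in which the tool goes at most 41.7 mm and 7.16 degrees, less where a joint would pass 70% of its speed; a pose out of reach is approached as far as the arm can. A call is refused whole if a number of a shift passes 4.17 or a number of a turn 7.16, either way. A call with a gripper value outside its range is refused whole. The fingers move at their own pace and stop on an object; "force" is the grip in N (left out, the last holds). Time passes only in rows, so rows that do not move let the fingers close. It gives the time, the measured TCP pose, the force and the opening at its end, in the units of the state.
- monitor.get_obs(): the state, without advancing time (a new reading comes with each control period).
- get_image(name): name is "scene" or "top" or "wrist"; returns (picture, depth): 400x640x3 uint8, blue, green, red; 400x640 float32, m along the optical axis (not along the pixel's ray), 0 where there is no reading.
- camera_params(name): a dict with "fov_y" (degrees; the focal length in pixels is half the picture's height over the tangent of half this angle, whatever the lens; pixels are square), "cx", "cy" (the principal point, pixels), "rvec" (rotation vector, rad) and "tvec" (3), from world to camera coordinates, as OpenCV has them; the wrist camera has in their place "hand_eye" (4x4, takes a point from camera to tool coordinates, whose origin is the TCP and whose axes are the flange's). Camera axes: x right, y down, z forward; pixel columns grow to the right and rows downward; lengths in m; the calibration is good to about 2 mm. A picture is of the moment at which its call begins: read the wrist's pose just before it. camera_params takes no time and is no camera call.
- ticket.finish_job(): hands the job in, once; it reports no verdict.
The state is a dict: "time_s": time; "joint_positions": joint angles; "qvel": joint speeds; "joint_efforts": joint torques, N m; "position": TCP position; "orientation": TCP orientation; "contact_force": force on the tool from outside, world axes, zero at the start; "ft_torque": the same for the moment, N m; "grip_width": opening from 0.0 (shut) to 1.0 (fully open).
Only numpy, scipy, OpenCV 4.12 (cv2) and the standard library are available. Lean on these libraries where they do the work, as an engineer would, in place of code of your own. Each camera call takes 0.05 s, during which the arm holds its last target.

### The job

Lift the cast sanding block out of its open mould and lay it flat on the cork mat, letting go of it there. Then take it again so that it can be posted, and push it, rounded end first, through the sprung flap of the curing box until it drops wholly inside and the flap has closed behind it. Leave the other things on the bench where they are.

Things in the scene. Friction and masses are not known exactly. Their poses are not given: they have to be found in the camera images.
- block_mid (a point): Centre (half-way up) of the loose cast sanding block, beige hard plastic, 160 mm long, 48 mm wide, 26 mm thick, about 0.14 to 0.25 kg. Its x axis runs along the length to the rounded end, y across the width, z up. One end is half-round (radius 24 mm), the other is square. It starts in the mould, its top 2 mm above the mould's top face.
- block_nose (a point): The tip of the block's half-round end, half-way up, 80 mm from its centre along its +x.
- block_tail (a point): The middle of the block's square end face, half-way up, 80 mm from its centre along its -x.
- mould: Fixed open aluminium mould, a slab 210 mm (x) by 132 mm (y) by 36 mm high, origin at the centre of its underside on the bench. Its cavity, 163 by 51 mm and 24 mm deep (floor 12 mm above the bench), holds the block with its rounded end towards the mould's +x. A finger channel 44 mm wide and as deep as the cavity runs straight across the mould's middle along y and is open at both sides: only there can fingers reach the block's long sides, across its 48 mm width.
- mat: Fixed cork set-down mat, 190 mm (x) by 180 mm (y), 4 mm thick, flat on the bench; origin at the centre of its underside.
- box: Fixed white curing box with a clear roof, 260 mm deep (its x axis), 150 mm wide (y), 144 mm high; origin at the centre of its underside on the bench. The front with the flap is its -x face, 130 mm before the origin; push in along its +x. The front wall below the mouth is 3 mm thick with no ledge behind it; the floor inside is 6 mm above the bench. It is smooth and slippery (friction about 0.2), and empty.
- mouth (a point): Centre of the mouth in the box's front face: 80 mm wide, 50 mm high, sill 80 mm and upper edge 130 mm above the bench; x axis points into the box. A block let go past its middle tips nose-down and usually stays leaning, tail on the sill, flap open: then it needs a last push of 10 to 25 mm with closed fingertips leaning in under the upper edge (upright fingers meet the front above the mouth).
- flap (a joint): Angle in rad of the aluminium flap, 78 mm wide and 47 mm high, that hangs just inside the mouth on a hinge along its upper edge: 0 closed, growing as it swings inward and up, at most 1.45; a weak spring (under 1 N at its lower edge) closes it again. It does not open outward.
- jar: Closed jar, 60 mm across, 70 mm high; a bystander, to be left alone. Origin on its underside.
- can: Small can, 66 mm across, 85 mm high; a bystander, to be left alone. Origin on its underside.
- brush: Flat brush lying down; a bystander, to be left alone. Origin on its underside.
- spatula: Spatula lying down; a bystander, to be left alone. Origin on its underside.
- pad: Grey plastic pad 70 x 48 x 26 mm; a bystander, to be left alone. Origin on its underside.
- sprayer: Bottle 64 mm across, 180 mm high; a bystander, to be left alone. Origin on its underside.
- tin: Square tin 60 x 100 x 110 mm; a bystander, to be left alone. Origin on its underside.

How it is judged:
On the way, in this order (a step that is already met when the one before it is completed fails the run):
1. the block is lifted clear of the mould (its centre more than 60 mm above the bench) (height (world z) of block_mid above 0.06 m), for 0.1 s.
2. the block lies flat on the cork mat (centre within 80 mm of the mat's centre), let go and at rest (horizontal distance between block_mid and mat below 0.08 m and height (world z) of block_mid below 0.025 m and angle between block_mid's own z axis and vertical below 0.1 rad and contact force between the fingers and block below 0.2 N and linear speed of block below 0.02 m/s), for 0.2 s.
3. the block's rounded end has pushed the flap open and is inside the box while its square end is still outside (x of block_nose in the frame of box above -0.1 m and x of block_tail in the frame of box below -0.13 m and z of block_nose in the frame of box between 0.05 and 0.14 m and value of joint flap above 0.4 rad), for 0.05 s.
At the end, for the whole second after the job is handed in: The whole block, both ends, is inside the curing box behind its front wall, its centre less than 90 mm above the bench, at rest, and the flap has closed to within 0.08 rad (x of block_nose in the frame of box between -0.129 and 0.13 m and x of block_tail in the frame of box between -0.129 and 0.13 m and y of block_mid in the frame of box between -0.075 and 0.075 m and z of block_mid in the frame of box below 0.09 m and value of joint flap below 0.08 rad and linear speed of block below 0.02 m/s); the robot touches nothing.
It fails at once if a bystander (jar, small can, brush, spatula, plastic pad, tall bottle or square tin) is moved more than 30 mm (distance of any of jar, can, brush, spatula, pad, sprayer, tin from where it was at the start of the episode above 0.03 m).
It also fails if it takes over 59 s, if anything falls off the work surface, if the arm or the gripper's body presses on something with over 40 N, if the wrist force passes 120 N, or if a joint passes its speed limit or range.

## Working session

There is one attempt and no reset: what is moved stays moved. The work goes in short steps, Python scripts to look and compute and a tool call to move; the robot and the scene stay as the last step left them, time stands still between calls to the robot, and variables do not carry over. Pictures are saved under pics/ and viewed, and the job is handed in when it is done.

Besides the shell and the picture viewer there is one more tool, called as name(argument=value, ...), one argument or row to a line, values as JSON. move_arm: Moves the arm, as the interface text tells. Its arguments: {"type":"object","properties":{"plan":{"type":"array","items":{"type":"object","properties":{"translation":{"type":"array","items":{"type":"number"}},"dr":{"type":"array","items":{"type":"number"}},"claw":{"type":"number"}}}},"force":{"type":"number"}},"required":["plan"]}

```bash
ls; mkdir -p pics
python3 - <<'E'
from rig import monitor,get_image,camera_params,manip
import cv2,numpy as np
print(monitor.get_obs()); print(manip.hold_point_z)
for n in("scene","top","wrist"):
    print(n,camera_params(n))
for n in("scene","top"):
    p,d=get_image(n); cv2.imwrite(f"pics/{n}0.png",p); np.save(f"pics/{n}0.npy",d)
E
```

```text
pics
{'time_s': 0.0, 'joint_positions': array([ 1.23901976e+00,  8.74652227e-02,  1.75115381e-01,  1.65978001e+00,
       -8.95399584e-06,  1.57083405e+00]), 'qvel': array([ 8.01535375e-04,  5.58089441e-05, -3.48046333e-04, -2.47556683e-03,
        4.40617703e-04,  4.28267448e-04]), 'joint_efforts': array([ 2.36086606e-03, -5.20382273e+01,  4.64810729e+01,  1.63963909e-02,
       -2.67964765e-05, -1.22708244e-05]), 'position': array([0.17907629, 0.51979051, 0.23057061]), 'orientation': array([ 1.65147048e-01,  9.86268730e-01, -6.58350072e-04, -1.05673453e-04]), 'contact_force': array([-0.47060602, -0.21809282,  0.41755246]), 'ft_torque': array([ 0.02883079, -0.02633158, -0.02070006]), 'grip_width': 0.9964544933422632}
0.0187
scene {'fov_y': 49.54008410985856, 'cx': 315.8216560156319, 'cy': 192.42291250377545, 'rvec': array([ 2.08549862,  0.55603794, -0.27087075]), 'tvec': array([-0.51299468, -0.0891179 ,  1.38024923])}
top {'fov_y': 52.90232729952934, 'cx': 320.03228693526444, 'cy': 199.46799037808697, 'rvec': array([ 2.17625494, -2.12825941,  0.12284934]), 'tvec': array([-0.0677374 ,  0.61675696,  1.28940039])}
wrist {'fov_y': 68.31322832876813, 'cx': 319.36827851419815, 'cy': 198.00594805795126, 'hand_eye': array([[ 3.75784701e-04, -9.64397034e-01, -2.64458352e-01,
         6.77551316e-02],
       [ 9.99999926e-01,  3.85316149e-04,  1.58320672e-05,
         1.15255077e-03],
       [ 8.66316752e-05, -2.64458339e-01,  9.64397107e-01,
        -1.42927180e-01],
       [ 0.00000000e+00,  0.00000000e+00,  0.00000000e+00,
         1.00000000e+00]])}
```

View pics/scene0.png

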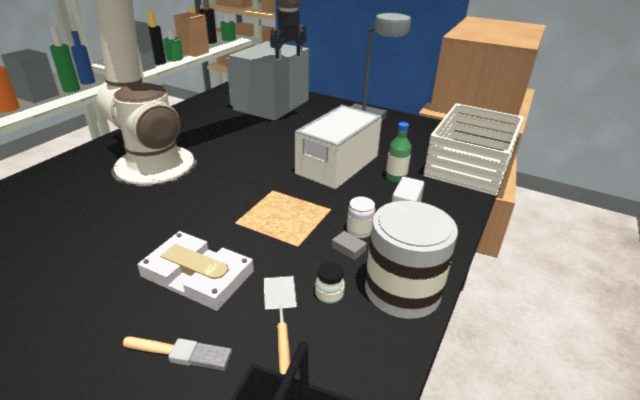

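View pics/top0.png

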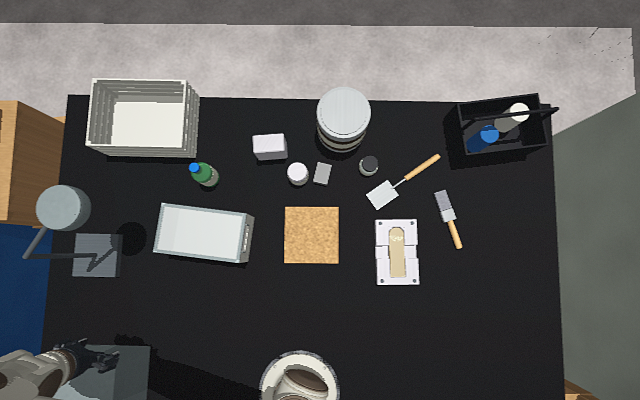

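The scene view shows the mould at (195,268) with its block's rounded end to the right, the mat at (284,217), and the box at (340,145) with its flap at (316,149). The top view shows the mould at (397,252) with the nose up at (397,230), the mat at (311,235), and the box at (203,233) with its front on the right at x≈250.

```bash
cat > h.py <<'E'
import numpy as np,cv2
from rig import monitor,get_image,camera_params,manip
from scipy.spatial.transform import Rotation as R
def K(p):
    f=200/np.tan(np.radians(p["fov_y"])/2); return np.array([[f,0,p["cx"]],[0,f,p["cy"]],[0,0,1]])
def pose(n,obs=None):
    p=camera_params(n)
    if n=="wrist":
        o=obs or monitor.get_obs(); T=np.eye(4);T[:3,:3]=R.from_quat(o["orientation"]).as_matrix();T[:3,3]=o["position"]
        C=T@np.array(p["hand_eye"])
    else:
        M=np.eye(4);M[:3,:3]=cv2.Rodrigues(p["rvec"])[0];M[:3,3]=p["tvec"];C=np.linalg.inv(M)
    return K(p),C   # C cam->world
def ray(n,uv,z,KC=None):
    k,C=KC or pose(n); uv=np.atleast_2d(uv).astype(float)
    d=np.c_[uv,np.ones(len(uv))]@np.linalg.inv(k).T@C[:3,:3].T
    return C[:3,3]+d*((z-C[2,3])/d[:,2])[:,None]
def proj(n,X,KC=None):
    k,C=KC or pose(n); c=(np.atleast_2d(X)-C[:3,3])@C[:3,:3]; q=c@k.T; return q[:,:2]/q[:,2:]
E
python3 - <<'E'
from h import *
p=cv2.imread("pics/top0.png"); h=cv2.cvtColor(p,cv2.COLOR_BGR2HSV)
def rect(m,z,roi,name):
    mm=np.zeros_like(m); x0,y0,x1,y1=roi; mm[y0:y1,x0:x1]=m[y0:y1,x0:x1]
    c=max(cv2.findContours(mm,cv2.RETR_EXTERNAL,cv2.CHAIN_APPROX_NONE)[0],key=cv2.contourArea)
    w=ray("top",c[:,0,:],z)[:,:2].astype(np.float32)
    r=cv2.minAreaRect(w); print(name,r, "px",cv2.boundingRect(c)); return r
br=(h[...,2]>70).astype(np.uint8)
rect(br,0.004,(270,195,350,275),"mat")
rect(br,0.036,(365,205,430,295),"mould")
rect(br,0.144,(145,190,265,270),"box")
beige=((h[...,1]>45)&(h[...,2]>100)).astype(np.uint8)
rect(beige,0.038,(375,215,420,290),"block")
print(proj("top",[[0,0,0],[.179,.52,.23]]),proj("scene",[[0,0,0],[.179,.52,.23]]))
for n,uv,z in [("jar",(298,170),.07),("can",(369,163),.085),("pad",(322,173),.026),("spat",(380,195),.01),("brush",(447,215),.01),("spray",(194,168),.18),("tin",(269,140),.11)]: print(n,ray("top",uv,z))
E
```

```text
mat ((0.5041517019271851, -0.02550012618303299), (0.19052007794380188, 0.18191707134246826), 0.9917200803756714) px (284, 206, 55, 58)
mould ((0.45452260971069336, -0.3064224421977997), (0.20958265662193298, 0.14066341519355774), 1.3517932891845703) px (375, 219, 45, 66)
box ((0.4964033365249634, 0.29310524463653564), (0.28959986567497253, 0.1522579789161682), 84.09231567382812) px (153, 202, 102, 61)
block ((0.45401352643966675, -0.3054579496383667), (0.15768110752105713, 0.048352260142564774), 1.3420639038085938) px (389, 227, 16, 50)
[[298.91383398 391.75396767]
 [103.97050508 346.85347528]] [[154.72778191 164.43753968]
 [288.66819795  61.46298583]]
jar [[0.70918051 0.0195397  0.07      ]]
can [[ 0.73391547 -0.20935354  0.085     ]]
pad [[ 0.70937835 -0.05838843  0.026     ]]
spat [[ 0.64120537 -0.25552121  0.01      ]]
brush [[ 0.5784837  -0.47973142  0.01      ]]
spray [[0.68683894 0.32256012 0.18      ]]
tin [[0.79641763 0.11203597 0.11      ]]
```

move_arm(
  plan=[
    {"translation": [1.1,-3.5,0],"dr": [0,0,2],"claw": 0},
    {"translation": [1.1,-3.5,0],"dr": [0,0,2],"claw": 0},
    {"translation": [1.1,-3.5,0],"dr": [0,0,2],"claw": 0},
    {"translation": [1.1,-3.5,0],"dr": [0,0,2],"claw": 0},
    {"translation": [1.1,-3.5,0],"dr": [0,0,2],"claw": 0},
    {"translation": [1.1,-3.5,0],"dr": [0,0,2],"claw": 0},
    {"translation": [1.1,-3.5,0],"dr": [0,0,2],"claw": 0},
    {"translation": [1.1,-3.5,0],"dr": [0,0,2],"claw": 0},
  ],
)

```text
time_s: 0.77
position: [0.2652, 0.2327, 0.2229]
orientation: [0.015, 1.0, -0.005, -0.002]
contact_force: [1.6, -0.4, 0.6]
grip_width: 1.0
```

move_arm(
  plan=[
    {"translation": [1.1,-3.5,0],"dr": [0,0,2],"claw": 0},
    {"translation": [1.1,-3.5,0],"dr": [0,0,2],"claw": 0},
    {"translation": [1.1,-3.5,0],"dr": [0,0,0],"claw": 0},
    {"translation": [1.1,-3.5,0],"dr": [0,0,0],"claw": 0},
    {"translation": [1.1,-3.5,0],"dr": [0,0,0],"claw": 0},
    {"translation": [1.1,-3.5,0],"dr": [0,0,0],"claw": 0},
    {"translation": [1.1,-3.5,0],"dr": [0,0,0],"claw": 0},
    {"translation": [1.1,-3.5,0],"dr": [0,0,0],"claw": 0},
  ],
)

```text
time_s: 1.43
position: [0.3517, -0.0619, 0.2223]
orientation: [-0.024, 1.0, -0.005, 0.0]
contact_force: [0.5, 1.0, 1.0]
grip_width: 1.001
```

move_arm(
  plan=[
    {"translation": [1.4,-3.2,0],"dr": [0,0,-1],"claw": 0},
    {"translation": [1.4,-3.2,0],"dr": [0,0,-0.5],"claw": 0},
    {"translation": [1.4,-3.2,0],"dr": [0,0,0],"claw": 0},
    {"translation": [1.4,-3.2,0],"dr": [0,0,0],"claw": 0},
    {"translation": [1.4,-3.2,0],"dr": [0,0,0],"claw": 0},
    {"translation": [1.4,-3.2,0],"dr": [0,0,0],"claw": 0},
    {"translation": [1.4,-3.2,0],"dr": [0,0,0],"claw": 0},
    {"translation": [0,0,0],"dr": [0,0,0],"claw": 0},
  ],
)

```text
time_s: 2.1
position: [0.4507, -0.3051, 0.2179]
orientation: [-0.006, 1.0, -0.005, -0.001]
contact_force: [-0.1, -0.4, 0.3]
grip_width: 0.998
```

Run:
```python
from h import *
o=monitor.get_obs();p,d=get_image("wrist");cv2.imwrite("pics/w1.png",p)
np.savez("pics/w1.npz",d=d,q=o["orientation"],t=o["position"])
print(o)
```

```text
{'time_s': 2.1, 'joint_positions': array([-0.59062838,  0.06443636,  0.12594084,  1.62847777, -0.00847731,
       -0.60347659]), 'qvel': array([ 0.01291679, -0.04031329, -0.04061523,  0.04052584,  0.01631111,
        0.0303038 ]), 'joint_efforts': array([ -1.60388008, -51.16999269,  50.81402063,  -0.38051823,
        -0.12039676,  -0.58976669]), 'position': array([ 0.45073881, -0.30511388,  0.2178617 ]), 'orientation': array([-6.41589049e-03,  9.99968608e-01, -4.57999203e-03, -8.02188808e-04]), 'contact_force': array([-0.10208321, -0.35102216,  0.27341103]), 'ft_torque': array([ 0.03187426, -0.0504398 ,  0.05759676]), 'grip_width': 0.9979323830767652}
```

View pics/w1.png

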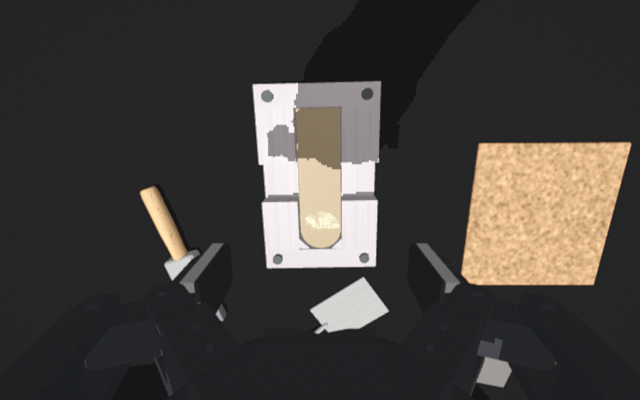

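The wrist view shows the block at about (319,178) in the mould. Its rounded end is at (320,248), its square end at y≈107, and the mat is on the right.

Run:
```python
from h import *
p=cv2.imread("pics/w1.png");h=cv2.cvtColor(p,cv2.COLOR_BGR2HSV);s=np.load("pics/w1.npz")
KC=pose("wrist",{"orientation":s["q"],"position":s["t"]})
def rect(m,z,roi,name):
    mm=np.zeros_like(m); x0,y0,x1,y1=roi; mm[y0:y1,x0:x1]=m[y0:y1,x0:x1]
    c=max(cv2.findContours(mm,cv2.RETR_EXTERNAL,cv2.CHAIN_APPROX_NONE)[0],key=cv2.contourArea)
    print(name,cv2.minAreaRect(ray("wrist",c[:,0],z,KC)[:,:2].astype(np.float32)),cv2.boundingRect(c))
    return c
b=((h[...,1]>50)&(h[...,2]>50)).astype(np.uint8)
c=rect(b,.038,(285,95,355,260),"block")
w=ray("wrist",c[:,0],.038,KC)[:,:2]
for sgn in(1,-1):  # long sides
    e=np.array([w[(abs(w[:,0]-x)<.002)][:,1].max() if sgn>0 else w[(abs(w[:,0]-x)<.002)][:,1].min() for x in np.arange(.39,.5,.005)])
    print(np.polyfit(np.arange(.39,.5,.005)-.45,e,1))
rect(b,.004,(455,135,640,290),"mat")
m=(h[...,2]>60).astype(np.uint8)
rect(m,.036,(245,75,400,272),"mould")
print(ray("wrist",[[320,248],[319,107]],.038,KC), s["d"][178,319])
cam=KC[1]; k=KC[0]; x=np.linalg.inv(k)@[319,178,1]*s["d"][178,319]; print(cam[:3,:3]@x+cam[:3,3])
```

```text
block ((0.452759325504303, -0.3059810698032379), (0.15867497026920319, 0.04736917093396187), 1.8104852437973022) (295, 108, 46, 140)
[ 0.0315725  -0.28233137]
[ 0.03302134 -0.32888727]
mat ((0.5027406811714172, -0.025804027915000916), (0.19181093573570251, 0.1829051375389099), 1.0833661556243896) (460, 141, 172, 145)
mould ((0.45404985547065735, -0.3061451017856598), (0.21335649490356445, 0.13503746688365936), 2.028048038482666) (252, 81, 129, 188)
[[ 0.5332846  -0.30353993  0.038     ]
 [ 0.37285611 -0.30679803  0.038     ]] 0.32810763
[ 0.44842106 -0.30581911  0.03848312]
```

move_arm(
  plan=[
    {"translation": [0.2,0,-2.5],"dr": [0,0,1],"claw": 0},
    {"translation": [0,0,-3],"dr": [0,0,0],"claw": 0},
    {"translation": [0,0,-3],"dr": [0,0,0],"claw": 0},
    {"translation": [0,0,-3],"dr": [0,0,0],"claw": 0},
    {"translation": [0,0,-2],"dr": [0,0,0],"claw": 0},
    {"translation": [0,0,0],"dr": [0,0,0],"claw": 0},
  ],
  force=70,
)

```text
time_s: 2.65
position: [0.4501, -0.2999, 0.079]
orientation: [-0.016, 1.0, -0.004, -0.001]
contact_force: [-0.1, -0.8, -0.5]
grip_width: 1.001
```

move_arm(
  plan=[
    {"translation": [0.3,-0.6,-1],"dr": [0,0,0],"claw": 0},
    {"translation": [0,0,-1.2],"dr": [0,0,0],"claw": 0},
    {"translation": [0,0,-1.2],"dr": [0,0,0],"claw": 0},
    {"translation": [0,0,0],"dr": [0,0,0],"claw": 0},
  ],
)

```text
time_s: 2.98
position: [0.4541, -0.3054, 0.0456]
orientation: [-0.016, 1.0, -0.005, 0.001]
contact_force: [-0.3, -0.5, 0.2]
grip_width: 1.001
```

move_arm(
  plan=[
    {"translation": [-0.1,0,-1.1],"dr": [0,0,0],"claw": 0},
    {"translation": [0,0,-1.0],"dr": [0,0,0],"claw": 0},
    {"translation": [0,0,-0.9],"dr": [0,0,0],"claw": 0},
    {"translation": [0,0,0],"dr": [0,0,0],"claw": 0},
  ],
)

```text
time_s: 3.32
position: [0.4539, -0.306, 0.0143]
orientation: [-0.016, 1.0, -0.006, 0.002]
contact_force: [-1.0, -0.7, -1.1]
grip_width: 0.998
```

move_arm(
  plan=[
    {"translation": [0,0,0],"dr": [0,0,0],"claw": 1},
    {"translation": [0,0,0],"dr": [0,0,0],"claw": 1},
    {"translation": [0,0,0],"dr": [0,0,0],"claw": 1},
    {"translation": [0,0,0],"dr": [0,0,0],"claw": 1},
    {"translation": [0,0,0],"dr": [0,0,0],"claw": 1},
    {"translation": [0,0,0],"dr": [0,0,0],"claw": 1},
  ],
)

```text
time_s: 3.82
position: [0.4545, -0.3067, 0.0155]
orientation: [-0.016, 1.0, -0.006, 0.003]
contact_force: [0.6, 0.3, -1.6]
grip_width: 0.543
```

move_arm(
  plan=[
    {"translation": [0,0,0.6],"dr": [0,0,0],"claw": 1},
    {"translation": [0,0,0.8],"dr": [0,0,0],"claw": 1},
    {"translation": [0,0,1.0],"dr": [0,0,0],"claw": 1},
    {"translation": [0,0,1.2],"dr": [0,0,0],"claw": 1},
    {"translation": [0,0,1.5],"dr": [0,0,0],"claw": 1},
    {"translation": [0,0,2],"dr": [0,0,0],"claw": 1},
    {"translation": [0,0,2],"dr": [0,0,0],"claw": 1},
    {"translation": [0,0,0],"dr": [0,0,0],"claw": 1},
  ],
)

```text
time_s: 4.48
position: [0.4535, -0.3059, 0.1158]
orientation: [-0.016, 1.0, -0.006, 0.003]
contact_force: [0.7, -0.9, -0.7]
grip_width: 0.551
```

Run:
```python
from h import *
p,d=get_image("scene");cv2.imwrite("pics/s2.png",p)
```

```text
(no output)
```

View pics/s2.png

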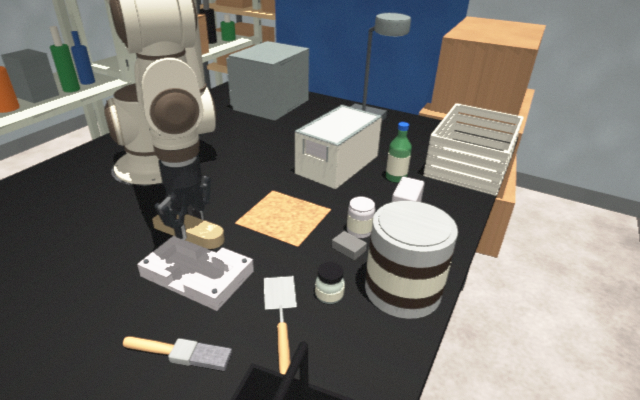

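The block is lifted clear, held level at (190,230) above the mould. Next I'll measure the box.

Run:
```python
import cv2,numpy as np
a=cv2.imread("pics/scene0.png")[100:190,285:390];b=cv2.imread("pics/top0.png")[190:275,145:265]
cv2.imwrite("pics/crop.png",np.hstack([cv2.resize(a,(385,330),interpolation=cv2.INTER_CUBIC),cv2.resize(b,(412,330),interpolation=cv2.INTER_CUBIC)]))
```

```text
(no output)
```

View pics/crop.png

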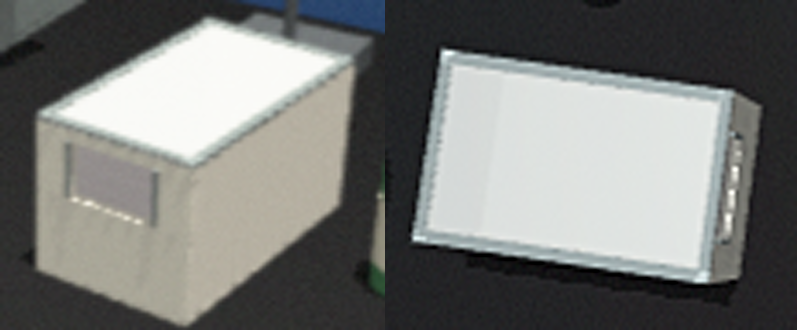

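Run:
```python
from h import *
t=np.array([[443,49],[735,92],[708,281],[413,241]],float); t=np.c_[(t[:,0]-385)/412*120+145,t[:,1]/330*85+190]
s=np.array([[38,113],[210,18],[354,60],[192,163]],float)/330*90+[285,100]
w=ray("top",t,.144);w2=ray("scene",s,.144)
print("top\n",w,w.mean(0),"\nscene\n",w2,w2.mean(0))
for a,b in[(w[0],w[1]),(w[3],w[2])]: d=(a-b);print(np.degrees(np.arctan2(d[1],d[0])),np.linalg.norm(d))
for a,b in[(w2[1],w2[0]),(w2[2],w2[3])]: d=(a-b);print(np.degrees(np.arctan2(d[1],d[0])),np.linalg.norm(d))
for a,b in[(w[1],w[2]),(w[0],w[3]),(w2[3],w2[0])]: d=(a-b);print("wid",np.degrees(np.arctan2(d[1],d[0])),np.linalg.norm(d))
sb=np.array([[38,270],[187,325]],float)/330*90+[285,100]; print("base",ray("scene",sb,0))
```

```text
top
 [[0.58475562 0.42594483 0.144     ]
 [0.55666784 0.16509755 0.144     ]
 [0.41051431 0.18197215 0.144     ]
 [0.43505992 0.44151    0.144     ]] [0.49674943 0.30363113 0.144     ] 
scene
 [[0.41020044 0.18733266 0.144     ]
 [0.43712577 0.44557566 0.144     ]
 [0.58668951 0.42538564 0.144     ]
 [0.55601436 0.17302388 0.144     ]] [0.49750752 0.30782946 0.144     ]
83.85412704556377 0.2623551529945489
84.59736063840275 0.260695955935431
84.04764514487701 0.2596428740116093
83.06956659438896 0.25421923973029387
wid -6.58609421889718 0.14712446037459775
wid -5.936208573366703 0.15050274551968337
wid -5.604515801289357 0.1465143032286277
base [[0.41193493 0.18377681 0.        ]
 [0.5602058  0.17176681 0.        ]]
```

move_arm(
  plan=[
    {"translation": [0.2,1.9,0.3],"dr": [0,0,6],"claw": 1},
    {"translation": [0.2,1.9,0.3],"dr": [0,0,6],"claw": 1},
    {"translation": [0.2,1.9,0],"dr": [0,0,6],"claw": 1},
    {"translation": [0.2,1.9,0],"dr": [0,0,6],"claw": 1},
    {"translation": [0.2,1.9,0],"dr": [0,0,6],"claw": 1},
    {"translation": [0.2,1.9,0],"dr": [0,0,6],"claw": 1},
    {"translation": [0.2,1.9,0],"dr": [0,0,6],"claw": 1},
    {"translation": [0,0,0],"dr": [0,0,0],"claw": 1},
  ],
)

```text
time_s: 5.2
position: [0.4648, -0.1667, 0.1148]
orientation: [-0.388, 0.921, -0.002, 0.002]
contact_force: [-0.1, 0.2, -1.6]
grip_width: 0.549
```

move_arm(
  plan=[
    {"translation": [0.2,1.9,0],"dr": [0,0,6],"claw": 1},
    {"translation": [0.2,1.9,0],"dr": [0,0,6],"claw": 1},
    {"translation": [0.2,1.9,0],"dr": [0,0,6],"claw": 1},
    {"translation": [0.2,1.9,0],"dr": [0,0,6],"claw": 1},
    {"translation": [0.2,1.9,0],"dr": [0,0,6],"claw": 1},
    {"translation": [0.2,1.9,0],"dr": [0,0,4],"claw": 1},
    {"translation": [0,1,0],"dr": [0,0,0],"claw": 1},
    {"translation": [0,0,0],"dr": [0,0,0],"claw": 1},
  ],
)

```text
time_s: 5.87
position: [0.474, -0.0378, 0.1087]
orientation: [-0.647, 0.762, 0.001, -0.0]
contact_force: [-0.4, -0.3, -1.8]
grip_width: 0.549
```

```bash
cat > st.py <<'E'
from h import *
o=monitor.get_obs();M=R.from_quat(o["orientation"]).as_matrix()
print(o["time_s"],o["position"].round(4),"toolz",M[:,2].round(3),"tooly az",np.degrees(np.arctan2(M[1,1],M[0,1])).round(2),"yz",M[2,1].round(3),o["contact_force"].round(1),o["grip_width"],o["joint_positions"].round(2))
E
python3 st.py
```

```text
5.8667 [ 0.474  -0.0378  0.1087] toolz [-0.002  0.001 -1.   ] tooly az 170.66 yz 0.002 [-0.4 -0.3 -1.8] 0.5489072940321086 [-0.08 -0.1  -0.25  1.43  0.   -1.49]
```

move_arm(
  plan=[
    {"translation": [0,0,-2.5],"dr": [0,0,3.4],"claw": 1},
    {"translation": [0,0,-2.5],"dr": [0,0,0],"claw": 1},
    {"translation": [0,0,-2],"dr": [0,0,0],"claw": 1},
    {"translation": [0,0,-0.8],"dr": [0,0,0],"claw": 1},
    {"translation": [0,0,0],"dr": [0,0,0],"claw": 1},
  ],
)

```text
time_s: 6.28
position: [0.4738, -0.0404, 0.0278]
orientation: [-0.665, 0.747, 0.0, -0.0]
contact_force: [-0.4, -0.6, -1.7]
grip_width: 0.548
```

```bash
python3 st.py
```

```text
6.2833 [ 0.4738 -0.0404  0.0278] toolz [-0.001 -0.    -1.   ] tooly az 173.36 yz 0.001 [-0.4 -0.6 -1.7] 0.5475758913703634 [-0.08 -0.07 -0.38  1.27 -0.   -1.54]
```

move_arm(
  plan=[
    {"translation": [0,0,-0.8],"dr": [0,0,0.6],"claw": 1},
    {"translation": [0,0,-0.8],"dr": [0,0,0],"claw": 1},
    {"translation": [0,0,-0.2],"dr": [0,0,0],"claw": 1},
    {"translation": [0,0,0],"dr": [0,0,0],"claw": 1},
  ],
)

```text
time_s: 6.62
position: [0.4747, -0.042, 0.0103]
orientation: [-0.667, 0.745, -0.001, 0.0]
contact_force: [-0.3, -0.2, -1.5]
grip_width: 0.545
```

move_arm(
  plan=[
    {"translation": [0,0,-0.2],"dr": [0,0,0],"claw": 1},
    {"translation": [0,0,-0.1],"dr": [0,0,0],"claw": 1},
    {"translation": [0,0,0],"dr": [0,0,0],"claw": 1},
  ],
)

```text
time_s: 6.87
position: [0.4757, -0.0422, 0.0084]
orientation: [-0.667, 0.745, -0.002, 0.001]
contact_force: [0.3, -0.6, -2.8]
grip_width: 0.542
```

move_arm(
  plan=[
    {"translation": [0,0,0],"dr": [0,0,0],"claw": 0},
    {"translation": [0,0,0],"dr": [0,0,0],"claw": 0},
    {"translation": [0,0,0],"dr": [0,0,0],"claw": 0},
    {"translation": [0,0,0],"dr": [0,0,0],"claw": 0},
    {"translation": [0,0,0],"dr": [0,0,0],"claw": 0},
    {"translation": [0,0,0],"dr": [0,0,0],"claw": 0},
  ],
)

```text
time_s: 7.37
position: [0.4774, -0.0421, 0.0107]
orientation: [-0.667, 0.745, -0.003, 0.002]
contact_force: [-0.8, 0.7, -1.3]
grip_width: 0.999
```

move_arm(
  plan=[
    {"translation": [0,0,1],"dr": [0,0,0],"claw": 0},
    {"translation": [0,0,2],"dr": [0,0,0],"claw": 0},
    {"translation": [0,0,3],"dr": [0,0,0],"claw": 0},
    {"translation": [0,0,3],"dr": [0,0,0],"claw": 0},
    {"translation": [0,0,3],"dr": [0,0,0],"claw": 0},
    {"translation": [0,0,3],"dr": [0,0,0],"claw": 0},
    {"translation": [0,0,0],"dr": [0,0,0],"claw": 0},
    {"translation": [0,0,0],"dr": [0,0,0],"claw": 0},
  ],
)

```text
time_s: 8.03
position: [0.4742, -0.0418, 0.1713]
orientation: [-0.667, 0.745, -0.003, 0.002]
contact_force: [-0.4, -0.0, 0.5]
grip_width: 1.0
```

```bash
python3 st.py
python3 - <<'E'
from h import *
o=monitor.get_obs();p,d=get_image("wrist");cv2.imwrite("pics/w3.png",p)
np.savez("pics/w3.npz",d=d,q=o["orientation"],t=o["position"])
E
```

```text
8.0333 [ 0.4742 -0.0418  0.1713] toolz [ 0.006 -0.001 -1.   ] tooly az 173.71 yz -0.006 [-0.4 -0.   0.5] 0.9997322869506796 [-0.09 -0.11 -0.14  1.54 -0.   -1.55]
```

View pics/w3.png

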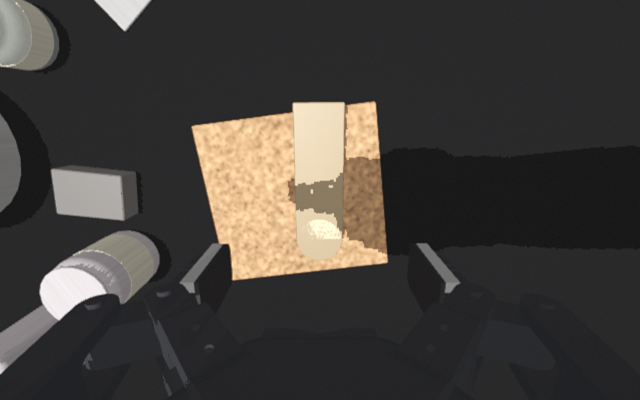

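The wrist view shows the block lying flat on the mat, let go, with its tail at (318,103) and nose at (320,262), pointing toward the box.

Run:
```python
from h import *
p=cv2.imread("pics/w3.png");s=np.load("pics/w3.npz");h=cv2.cvtColor(p,cv2.COLOR_BGR2HSV)
KC=pose("wrist",{"orientation":s["q"],"position":s["t"]})
w=ray("wrist",[[318.5,102.5],[293,102.5],[344,102.5],[320,262],[295,225],[343,225]],.030,KC);print(w)
d=w[3]-w[0];print(np.degrees(np.arctan2(d[1],d[0])),np.linalg.norm(d),(w[3]+w[0])/2)
for uv in [(318,130),(310,170),(318,250)]:
    x=np.linalg.inv(KC[0])@[*uv,1]*s["d"][uv[1],uv[0]];print(KC[1][:3,:3]@x+KC[1][:3,3])
```

```text
[[ 0.46669944 -0.12012378  0.03      ]
 [ 0.48998996 -0.12269075  0.03      ]
 [ 0.4434336  -0.11755953  0.03      ]
 [ 0.48287837  0.04051712  0.03      ]
 [ 0.50383688 -0.00379529  0.03      ]
 [ 0.45489537  0.00146466  0.03      ]]
84.24885539682688 0.16145357010088357 [ 0.4747889  -0.03980333  0.03      ]
[ 0.46988969 -0.095663    0.02915155]
[ 0.48177651 -0.05891099  0.03089099]
[0.48345967 0.02650012 0.02996264]
```

move_arm(
  plan=[
    {"translation": [-0.3,-3.2,-2],"dr": [0,0,0.5],"claw": 0},
    {"translation": [-0.3,-3.2,-2],"dr": [0,0,0],"claw": 0},
    {"translation": [0,0,-3],"dr": [0,0,0],"claw": 0},
    {"translation": [0,0,-3],"dr": [0,0,0],"claw": 0},
    {"translation": [0,0,-1],"dr": [0,0,0],"claw": 0},
    {"translation": [0,0,0],"dr": [0,0,0],"claw": 0},
  ],
)

```text
time_s: 8.58
position: [0.4663, -0.1076, 0.0556]
orientation: [-0.671, 0.741, -0.003, 0.002]
contact_force: [0.3, 0.2, 0.6]
grip_width: 0.997
```

```bash
python3 st.py
```

```text
8.5833 [ 0.4663 -0.1076  0.0556] toolz [ 0.007 -0.001 -1.   ] tooly az 174.33 yz -0.007 [0.3 0.2 0.6] 0.9968599694236543 [-0.23 -0.09 -0.34  1.31  0.   -1.7 ]
```

move_arm(
  plan=[
    {"translation": [0.1,0.1,-1.6],"dr": [0,0,0],"claw": 0},
    {"translation": [0,0,-1.6],"dr": [0,0,0],"claw": 0},
    {"translation": [0,0,-1.2],"dr": [0,0,0],"claw": 0},
    {"translation": [0,0,0],"dr": [0,0,0],"claw": 0},
  ],
  force=100,
)

```text
time_s: 8.92
position: [0.4678, -0.1057, 0.0125]
orientation: [-0.672, 0.741, -0.003, 0.003]
contact_force: [-0.7, 0.5, -0.2]
grip_width: 0.998
```

move_arm(
  plan=[
    {"translation": [0,0,-0.3],"dr": [0,0,0],"claw": 0},
    {"translation": [0,0,0],"dr": [0,0,0],"claw": 1},
    {"translation": [0,0,0],"dr": [0,0,0],"claw": 1},
    {"translation": [0,0,0],"dr": [0,0,0],"claw": 1},
    {"translation": [0,0,0],"dr": [0,0,0],"claw": 1},
    {"translation": [0,0,0],"dr": [0,0,0],"claw": 1},
    {"translation": [0,0,0],"dr": [0,0,0],"claw": 1},
    {"translation": [0,0,0],"dr": [0,0,0],"claw": 1},
  ],
)

```text
time_s: 9.58
position: [0.4706, -0.1057, 0.0151]
orientation: [-0.672, 0.74, -0.005, 0.004]
contact_force: [-0.9, 0.4, -2.2]
grip_width: 0.536
```

```bash
python3 st.py
```

```text
9.5833 [ 0.4706 -0.1057  0.0151] toolz [ 0.013 -0.002 -1.   ] tooly az 174.48 yz -0.014 [-0.9  0.4 -2.2] 0.5363073035288464 [-0.22 -0.06 -0.39  1.23  0.   -1.7 ]
```

move_arm(
  plan=[
    {"translation": [0,0,0.8],"dr": [0,0,0],"claw": 1},
    {"translation": [0,0,1.2],"dr": [0,0,0],"claw": 1},
    {"translation": [0,0,1.5],"dr": [0,0,0],"claw": 1},
    {"translation": [0,0,1.5],"dr": [0,0,0],"claw": 1},
    {"translation": [0,0,1.5],"dr": [0,0,0],"claw": 1},
    {"translation": [0,0,1.2],"dr": [0,0,0],"claw": 1},
    {"translation": [0,0,0],"dr": [0,0,0],"claw": 1},
  ],
)

```text
time_s: 10.17
position: [0.4693, -0.1056, 0.0997]
orientation: [-0.672, 0.74, -0.005, 0.004]
contact_force: [-0.4, -0.0, -2.1]
grip_width: 0.532
```

```bash
python3 st.py
python3 - <<'E'
from h import *
for n in("scene","wrist"):
    p,d=get_image(n);cv2.imwrite(f"pics/{n}4.png",p); np.save(f"pics/{n}4.npy",d)
E
```

```text
10.1667 [ 0.4693 -0.1056  0.0997] toolz [ 0.012 -0.002 -1.   ] tooly az 174.47 yz -0.012 [-0.4 -0.  -2.1] 0.532070719966536 [-0.22 -0.1  -0.26  1.39  0.   -1.7 ]
```

View pics/scene4.png

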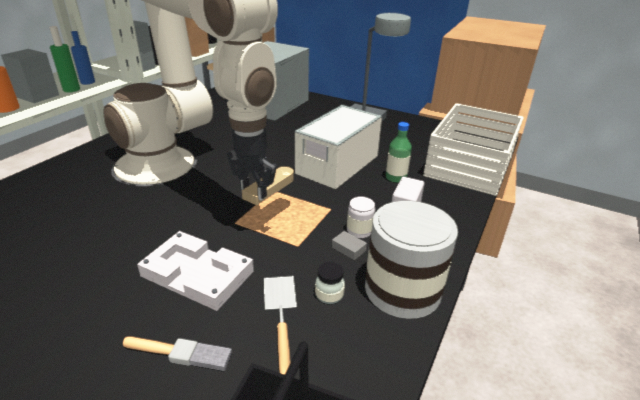

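View pics/wrist4.png

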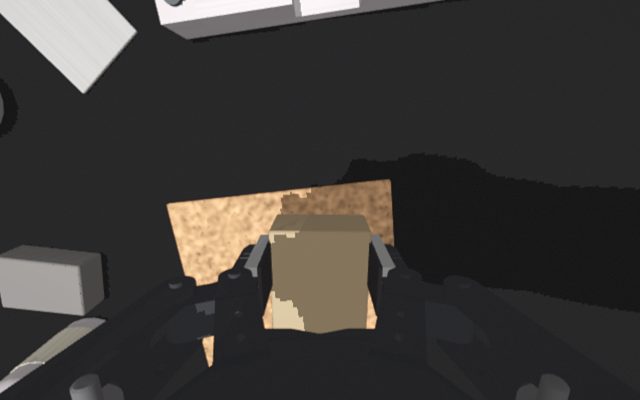

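The scene view shows the block held by its tail, with its nose at (286,174) pointing at the box. The wrist view shows it centred between the fingers. Now I'll check that it is level.

Run:
```python
from h import *
d=np.load("pics/scene4.npy");p=cv2.imread("pics/scene4.png");k,C=pose("scene")
cv2.imwrite("pics/c4.png",cv2.resize(p[140:220,220:310],(720,640)[:2] if 0 else (600,533),interpolation=cv2.INTER_CUBIC))
ys,xs=np.mgrid[160:205,245:298]; h=cv2.cvtColor(p,cv2.COLOR_BGR2HSV)[160:205,245:298]
z=d[160:205,245:298]; P=np.stack([xs,ys,np.ones_like(xs)],-1)@np.linalg.inv(k).T*z[...,None]@C[:3,:3].T+C[:3,3]
m=(z>0)&(P[...,2]>.06)&(h[...,1]>60)&(h[...,2]>60)
Q=P[m];b=np.array([np.cos(np.radians(84.4)),np.sin(np.radians(84.4))])
t=(Q[:,:2]-[0.4693,-.1056])@b
for a in np.arange(-.02,.16,.01):
    q=Q[abs(t-a)<.005]
    if len(q)>2: print(round(a,3),len(q),q[:,2].min().round(4),np.percentile(q[:,2],90).round(4),q[:,2].max().round(4),q[:,0].min().round(3),q[:,0].max().round(3))
print(t.max())
```

```text
-0.02 102 0.0906 0.116 0.154 0.454 0.493
-0.01 69 0.0934 0.1191 0.1566 0.447 0.524
0.0 37 0.0939 0.1189 0.1539 0.445 0.523
0.01 44 0.0907 0.1821 0.1963 0.447 0.535
0.02 32 0.092 0.1176 0.1183 0.449 0.497
0.03 30 0.0907 0.1172 0.1193 0.449 0.497
0.04 34 0.0922 0.1163 0.1173 0.489 0.499
0.05 28 0.0902 0.117 0.1182 0.457 0.5
0.06 32 0.0889 0.1178 0.1192 0.489 0.502
0.07 38 0.0907 0.1177 0.1183 0.484 0.501
0.08 38 0.0922 0.117 0.1186 0.477 0.503
0.09 48 0.0913 0.1171 0.1189 0.469 0.504
0.1 44 0.0923 0.1176 0.1192 0.467 0.505
0.11 36 0.0931 0.1176 0.1183 0.461 0.506
0.12 47 0.0939 0.1171 0.1181 0.458 0.506
0.13 35 0.0945 0.1172 0.1181 0.462 0.504
0.14 10 0.114 0.1163 0.1166 0.474 0.497
0.1409217040203636
```

View pics/c4.png

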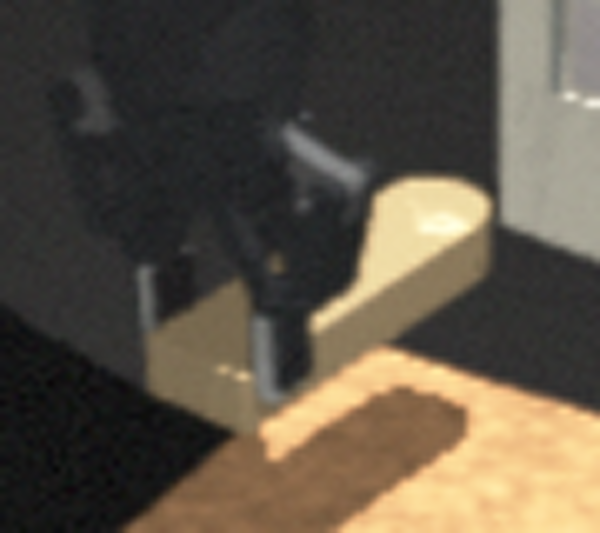

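move_arm(
  plan=[
    {"translation": [-0.3,2,-0.2],"dr": [0,0,0],"claw": 1},
    {"translation": [-0.3,2.5,-0.2],"dr": [0,0,0],"claw": 1},
    {"translation": [-0.2,2.5,0],"dr": [0,0,0],"claw": 1},
    {"translation": [-0.1,2,0],"dr": [0,0,0],"claw": 1},
    {"translation": [0,0,0],"dr": [0,0,0],"claw": 1},
    {"translation": [0,0,0],"dr": [0,0,0],"claw": 1},
  ],
)

```text
time_s: 10.77
position: [0.4562, -0.0127, 0.088]
orientation: [-0.671, 0.741, -0.002, 0.0]
contact_force: [-0.4, -0.1, -2.5]
grip_width: 0.536
```

```bash
python3 st.py
python3 - <<'E'
from h import *
for n in("scene","top"):
    p,d=get_image(n);cv2.imwrite(f"pics/{n}5.png",p); np.save(f"pics/{n}5.npy",d)
a=cv2.imread("pics/scene5.png")[90:200,225:395];b=cv2.imread("pics/top5.png")[190:300,180:350]
cv2.imwrite("pics/c5.png",np.hstack([cv2.resize(a,(400,259),interpolation=cv2.INTER_CUBIC),cv2.resize(b,(400,259),interpolation=cv2.INTER_CUBIC)]))
E
```

```text
10.7667 [ 0.4562 -0.0127  0.088 ] toolz [ 0.003 -0.002 -1.   ] tooly az 174.31 yz -0.003 [-0.4 -0.1 -2.5] 0.5358805466494013 [-0.03 -0.15 -0.33  1.39 -0.   -1.5 ]
```

View pics/c5.png

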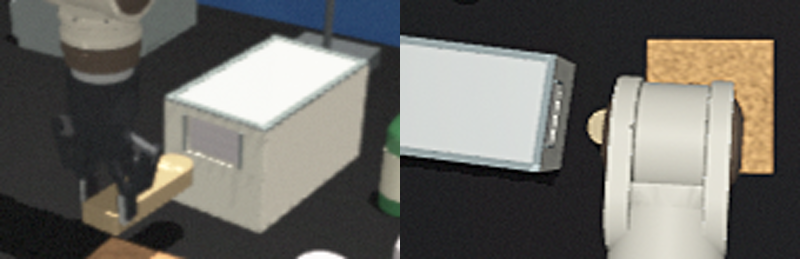

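Run:
```python
from h import *
p=cv2.imread("pics/scene5.png")
cv2.imwrite("pics/c5b.png",cv2.resize(p[115:190,255:345],(720,600),interpolation=cv2.INTER_CUBIC))
d=np.load("pics/scene5.npy");k,C=pose("scene")
ys,xs=np.mgrid[110:200,250:345];z=d[110:200,250:345];h=cv2.cvtColor(p,cv2.COLOR_BGR2HSV)[110:200,250:345]
P=np.stack([xs,ys,np.ones_like(xs)],-1)@np.linalg.inv(k).T*z[...,None]@C[:3,:3].T+C[:3,3]
b=np.array([np.cos(np.radians(84.3)),np.sin(np.radians(84.3))])
# front face fit: points below mouth z .02-.075
m=(P[...,1]>.155)&(P[...,1]<.2)&(P[...,2]>.015)&(P[...,2]<.075)&(P[...,0]>.425)&(P[...,0]<.545)
f=np.polyfit(P[m][:,0]-.483,P[m][:,1],1);print("front y at x=.483, yaw",f,m.sum(),90+np.degrees(np.arctan(f[0])))
m=(h[...,1]>60)&(h[...,2]>60)&(P[...,2]>.08)&(P[...,2]<.13)&(P[...,1]<.15)
Q=P[m];
for y in np.arange(.03,.14,.01):
    q=Q[abs(Q[:,1]-y)<.005]
    if len(q): print(y.round(2),len(q),q[:,0].min().round(4),q[:,0].max().round(4),q[:,2].min().round(4),q[:,2].max().round(4))
print(Q[:,1].max())
```

```text
front y at x=.483, yaw [-0.10359623  0.17555656] 472 84.08547171967169
0.03 25 0.4765 0.486 0.0814 0.1072
0.04 20 0.4795 0.4868 0.0814 0.1066
0.05 28 0.4401 0.4875 0.0808 0.1058
0.06 27 0.4726 0.4894 0.0817 0.1071
0.07 33 0.4683 0.4907 0.0801 0.1069
0.08 35 0.4636 0.4918 0.0828 0.106
0.09 29 0.4588 0.4923 0.082 0.1066
0.1 30 0.4539 0.4938 0.0828 0.1066
0.11 32 0.4484 0.4916 0.0817 0.1076
0.12 18 0.4529 0.487 0.1029 0.1068
0.13 3 0.4697 0.4722 0.1017 0.1047
0.12762646670932232
```

View pics/c5b.png

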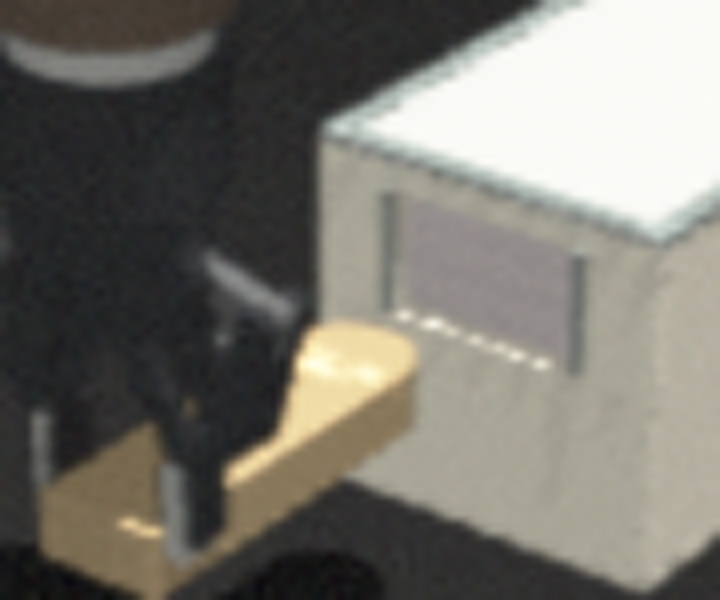

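move_arm(
  plan=[
    {"translation": [0.5,0.4,0.6],"dr": [0,0,0],"claw": 1},
    {"translation": [0.5,0.4,0.5],"dr": [0,0,0],"claw": 1},
    {"translation": [0,0,0],"dr": [0,0,0],"claw": 1},
    {"translation": [0,0,0],"dr": [0,0,0],"claw": 1},
  ],
)

```text
time_s: 11.2
position: [0.4677, -0.0067, 0.1]
orientation: [-0.669, 0.743, -0.002, 0.0]
contact_force: [-0.4, -0.2, -2.3]
grip_width: 0.534
```

```bash
python3 st.py
```

```text
11.2 [ 0.4677 -0.0067  0.1   ] toolz [ 0.003 -0.002 -1.   ] tooly az 174.05 yz -0.003 [-0.4 -0.2 -2.3] 0.5339819320684424 [-0.01 -0.12 -0.28  1.41 -0.   -1.48]
```

move_arm(
  plan=[
    {"translation": [0,1,-0.2],"dr": [0,0,0],"claw": 1},
    {"translation": [0,1,-0.1],"dr": [0,0,0],"claw": 1},
    {"translation": [0.1,1,0],"dr": [0,0,0],"claw": 1},
    {"translation": [0,0,0],"dr": [0,0,0],"claw": 1},
  ],
)

```text
time_s: 11.53
position: [0.469, 0.0252, 0.0967]
orientation: [-0.669, 0.744, -0.002, 0.0]
contact_force: [-0.9, 0.2, -2.2]
grip_width: 0.532
```

```bash
python3 st.py
python3 - <<'E'
from h import *
p,d=get_image("scene");cv2.imwrite("pics/c6.png",cv2.resize(p[115:190,255:345],(720,600),interpolation=cv2.INTER_CUBIC))
E
```

```text
11.5333 [0.469  0.0252 0.0967] toolz [ 0.003 -0.002 -1.   ] tooly az 173.91 yz -0.003 [-0.9  0.2 -2.2] 0.5317901934106877 [ 0.05 -0.12 -0.28  1.4  -0.   -1.41]
```

View pics/c6.png

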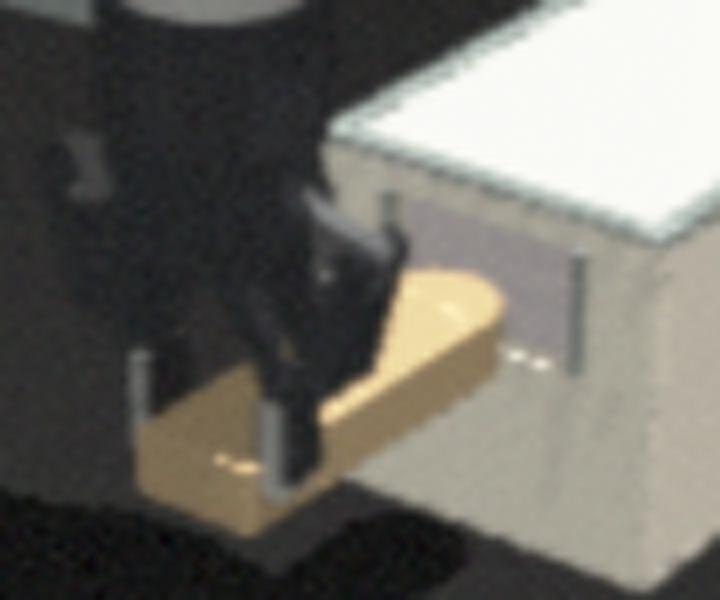

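The nose is at the mouth and clear of the sill and both sides. I'll push in.

move_arm(
  plan=[
    {"translation": [0.1,1,0],"dr": [0,0,0],"claw": 1},
    {"translation": [0.1,1,0],"dr": [0,0,0],"claw": 1},
    {"translation": [0.1,1,0],"dr": [0,0,0],"claw": 1},
    {"translation": [0.1,1,0],"dr": [0,0,0],"claw": 1},
    {"translation": [0.1,1,0],"dr": [0,0,0],"claw": 1},
    {"translation": [0,0,0],"dr": [0,0,0],"claw": 1},
  ],
)

```text
time_s: 12.08
position: [0.4737, 0.0798, 0.0962]
orientation: [-0.669, 0.743, -0.002, -0.001]
contact_force: [0.1, -0.7, -3.7]
grip_width: 0.533
```

```bash
python3 st.py
python3 - <<'E'
from h import *
p,d=get_image("scene");cv2.imwrite("pics/c7.png",cv2.resize(p[100:175,265:355],(720,600),interpolation=cv2.INTER_CUBIC))
E
```

```text
12.0833 [0.4737 0.0798 0.0962] toolz [ 0.001 -0.004 -1.   ] tooly az 173.94 yz -0.002 [ 0.1 -0.7 -3.7] 0.5327434889130106 [ 0.17 -0.09 -0.26  1.4  -0.   -1.3 ]
```

View pics/c7.png

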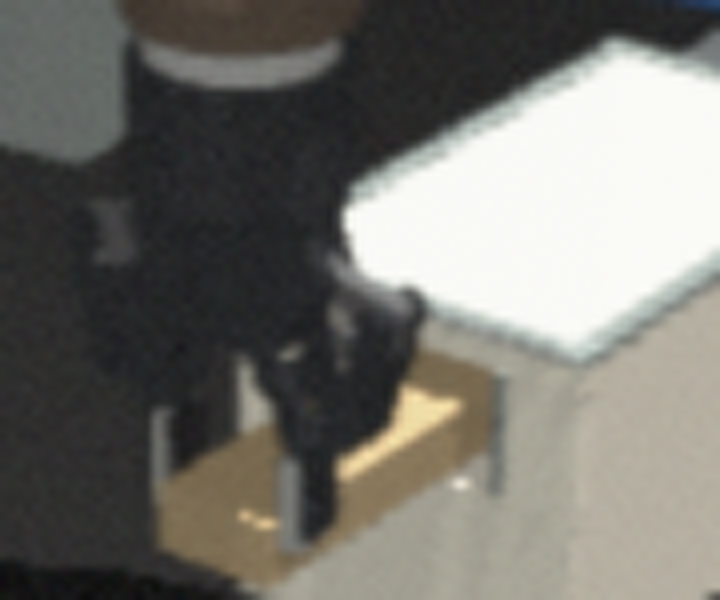

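move_arm(
  plan=[
    {"translation": [0.1,1,0],"dr": [0,0,0],"claw": 1},
    {"translation": [0.1,1,0],"dr": [0,0,0],"claw": 1},
    {"translation": [0.1,1,0],"dr": [0,0,0],"claw": 1},
    {"translation": [0.1,1,0],"dr": [0,0,0],"claw": 1},
    {"translation": [0.1,1,0],"dr": [0,0,0],"claw": 1},
    {"translation": [0.1,1,0],"dr": [0,0,0],"claw": 1},
    {"translation": [0,0,0],"dr": [0,0,0],"claw": 1},
  ],
)

```text
time_s: 12.72
position: [0.4801, 0.1453, 0.096]
orientation: [-0.669, 0.743, -0.002, -0.001]
contact_force: [1.2, 0.3, -2.7]
grip_width: 0.534
```

```bash
python3 st.py
python3 - <<'E'
from h import *
p,d=get_image("scene");cv2.imwrite("pics/c8.png",cv2.resize(p[90:165,265:355],(720,600),interpolation=cv2.INTER_CUBIC))
E
```

```text
12.7167 [0.4801 0.1453 0.096 ] toolz [ 0.001 -0.004 -1.   ] tooly az 173.94 yz -0.001 [ 1.2  0.3 -2.7] 0.5336640974708311 [ 0.3  -0.04 -0.21  1.4  -0.   -1.17]
```

View pics/c8.png

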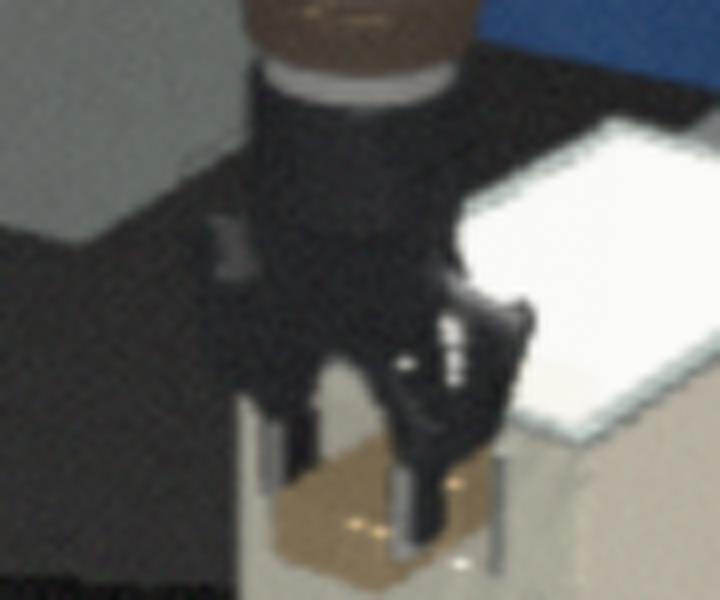

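move_arm(
  plan=[
    {"translation": [0.1,0.5,-0.3],"dr": [0,0,0],"claw": 1},
    {"translation": [0,0.4,-0.3],"dr": [0,0,0],"claw": 1},
    {"translation": [0,0,0],"dr": [0,0,0],"claw": 1},
  ],
)

```text
time_s: 13.02
position: [0.4813, 0.1546, 0.0899]
orientation: [-0.669, 0.743, -0.002, -0.001]
contact_force: [-0.8, 1.1, -1.1]
grip_width: 0.536
```

```bash
python3 st.py
```

```text
13.0167 [0.4813 0.1546 0.0899] toolz [ 0.002 -0.004 -1.   ] tooly az 173.96 yz -0.002 [-0.8  1.1 -1.1] 0.5355177008809129 [ 0.31 -0.03 -0.21  1.38 -0.   -1.15]
```

move_arm(
  plan=[
    {"translation": [0,0,0],"dr": [0,0,0],"claw": 0},
    {"translation": [0,0,0],"dr": [0,0,0],"claw": 0},
    {"translation": [0,0,0],"dr": [0,0,0],"claw": 0},
    {"translation": [0,0,0],"dr": [0,0,0],"claw": 0},
    {"translation": [0,0,0],"dr": [0,0,0],"claw": 0},
    {"translation": [0,0,0],"dr": [0,0,0],"claw": 0},
    {"translation": [0,0,0],"dr": [0,0,0],"claw": 0},
  ],
)

```text
time_s: 13.6
position: [0.482, 0.154, 0.0911]
orientation: [-0.668, 0.744, -0.002, 0.001]
contact_force: [0.2, -0.1, 0.1]
grip_width: 1.001
```

```bash
python3 st.py
python3 - <<'E'
from h import *
p,d=get_image("scene");a=cv2.resize(p[90:165,265:355],(480,400),interpolation=cv2.INTER_CUBIC)
p,d=get_image("wrist");cv2.imwrite("pics/c9w.png",p);cv2.imwrite("pics/c9.png",a)
E
```

```text
13.6 [0.482  0.154  0.0911] toolz [ 0.004 -0.002 -1.   ] tooly az 173.87 yz -0.004 [ 0.2 -0.1  0.1] 1.0014703682469668 [ 0.31 -0.03 -0.21  1.38 -0.   -1.15]
```

View pics/c9.png

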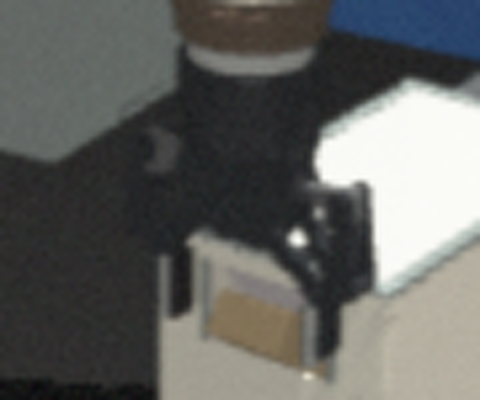

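View pics/c9w.png

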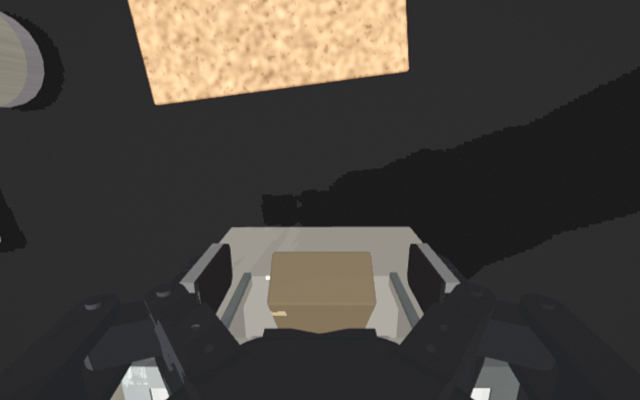

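The block is leaning with its tail on the sill and the flap open, as the task foretold. I'll back off, close the fingers and tilt the tool.

move_arm(
  plan=[
    {"translation": [-0.1,-1.5,0],"dr": [0,0,0],"claw": 0},
    {"translation": [-0.2,-2.0,0],"dr": [0,0,0],"claw": 0},
    {"translation": [-0.3,-2.5,0.5],"dr": [0,0,0],"claw": 1},
    {"translation": [-0.3,-2.5,1],"dr": [0,0,0],"claw": 1},
    {"translation": [-0.3,-2.5,1],"dr": [0,0,0],"claw": 1},
    {"translation": [0,0,0],"dr": [7,-0.7,0],"claw": 1},
    {"translation": [0,0,0],"dr": [7,-0.7,0],"claw": 1},
    {"translation": [0,0,0],"dr": [7,-0.7,0],"claw": 1},
  ],
)

```text
time_s: 14.37
position: [0.4702, 0.043, 0.1191]
orientation: [-0.66, 0.728, 0.12, 0.141]
contact_force: [0.5, 1.2, -1.5]
grip_width: 0.145
```

move_arm(
  plan=[
    {"translation": [0,0,0],"dr": [7,-0.7,0],"claw": 1},
    {"translation": [0,0,0],"dr": [7,-0.7,0],"claw": 1},
    {"translation": [0,0,0],"dr": [7,-0.7,0],"claw": 1},
    {"translation": [0,0,0],"dr": [7,-0.7,0],"claw": 1},
    {"translation": [0,0,0],"dr": [0,0,0],"claw": 1},
  ],
)

```text
time_s: 14.78
position: [0.4723, 0.0395, 0.1226]
orientation: [-0.605, 0.673, 0.276, 0.324]
contact_force: [-0.1, -0.8, -0.7]
grip_width: -0.0
```

```bash
python3 st.py
python3 - <<'E'
from h import *
o=monitor.get_obs();p,d=get_image("wrist");cv2.imwrite("pics/w10.png",p);np.savez("pics/w10.npz",d=d,q=o["orientation"],t=o["position"])
p,d=get_image("scene");cv2.imwrite("pics/s10.png",p);np.save("pics/s10.npy",d)
E
```

```text
14.7833 [0.4723 0.0395 0.1226] toolz [ 0.103  0.763 -0.638] tooly az 173.3 yz -0.021 [-0.1 -0.8 -0.7] -0.0004887774580867692 [-0.38  0.04 -0.3   1.52  0.84 -1.98]
```

View pics/w10.png

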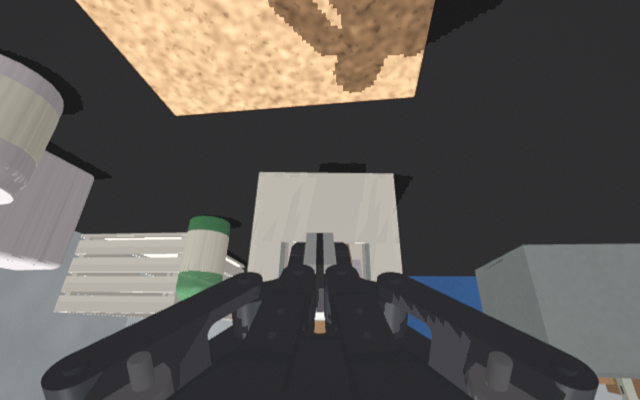

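View pics/s10.png

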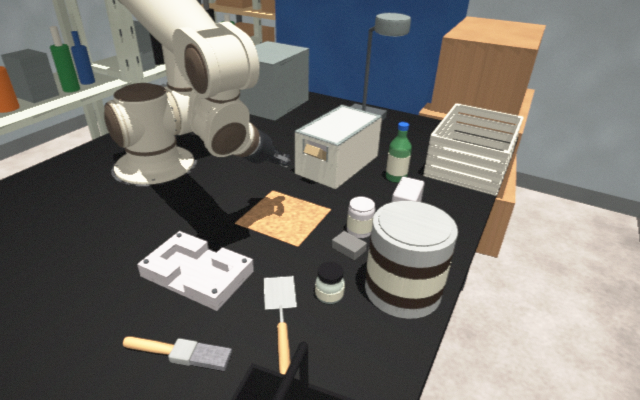

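The wrist view shows the tilted shut fingers in front of the box mouth, with the mouth's sides at x≈285 and 365. The scene view shows the block's tail in the mouth at (316,152).

Run:
```python
from h import *
p=cv2.imread("pics/s10.png");d=np.load("pics/s10.npy");k,C=pose("scene")
cv2.imwrite("pics/c10.png",cv2.resize(p[120:175,285:350],(709,600),interpolation=cv2.INTER_CUBIC))
h=cv2.cvtColor(p,cv2.COLOR_BGR2HSV);ys,xs=np.mgrid[0:400,0:640]
P=np.stack([xs,ys,np.ones_like(xs)],-1)@np.linalg.inv(k).T*d[...,None]@C[:3,:3].T+C[:3,3]
y=np.radians(84);X=np.stack([(P[...,0]-.4965)*np.cos(y)+(P[...,1]-.3047)*np.sin(y),-(P[...,0]-.4965)*np.sin(y)+(P[...,1]-.3047)*np.cos(y),P[...,2]],-1)
for v in range(136,166,2): print(v,[tuple((X[v,u]*1000).round().astype(int).tolist())+(int(h[v,u,1]),) for u in (308,314,320,324)])
```

```text
136 [(-130, 24, 143, 16), (-121, 10, 144, 11), (-114, -6, 146, 3), (-105, -14, 145, 3)]
138 [(-129, 25, 136, 27), (-130, 3, 143, 12), (-127, -15, 147, 13), (-115, -21, 145, 4)]
140 [(-117, 33, 123, 15), (-129, 3, 137, 24), (-129, -17, 142, 12), (-127, -29, 146, 13)]
142 [(-114, 36, 114, 20), (-120, 10, 125, 15), (-129, -17, 136, 24), (-127, -29, 139, 21)]
144 [(-68, 69, 79, 65), (-110, 17, 112, 10), (-119, -11, 124, 17), (-132, -33, 136, 24)]
146 [(-143, 15, 119, 87), (-104, 20, 102, 61), (-113, -7, 114, 14), (-118, -24, 122, 12)]
148 [(-146, 12, 115, 88), (-144, -7, 120, 86), (-106, -3, 103, 59), (-109, -18, 109, 10)]
150 [(-153, 7, 113, 86), (-150, -11, 117, 88), (-141, -26, 118, 83), (-100, -13, 98, 21)]
152 [(-156, 5, 108, 87), (-151, -12, 112, 87), (-140, -26, 112, 86), (-113, -22, 99, 80)]
154 [(-145, 13, 95, 61), (-153, -14, 107, 87), (-138, -25, 104, 83), (-116, -24, 94, 82)]
156 [(-132, 22, 80, 24), (-148, -11, 97, 69), (-137, -24, 97, 83), (-114, -23, 86, 85)]
158 [(-131, 23, 72, 26), (-129, 3, 78, 26), (-134, -23, 89, 69), (-114, -23, 80, 87)]
160 [(-135, 20, 68, 24), (-131, 0, 73, 24), (-130, -20, 79, 25), (-114, -23, 73, 45)]
162 [(-134, 20, 61, 23), (-127, 3, 64, 26), (-131, -21, 74, 26), (-1055, -639, 688, 24)]
164 [(-127, 25, 49, 27), (-129, 2, 58, 26), (-130, -20, 66, 26), (-130, -34, 71, 26)]
```

View pics/c10.png

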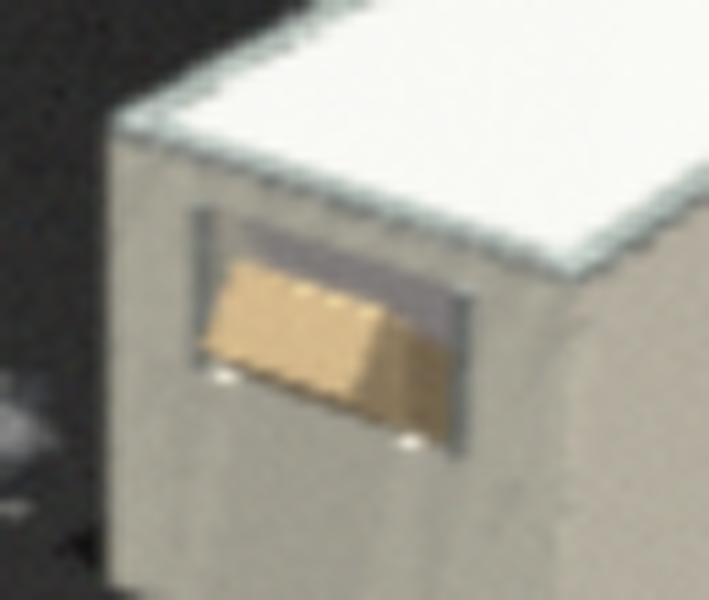

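move_arm(
  plan=[
    {"translation": [0.2,2,-0.8],"dr": [0,0,0],"claw": 1},
    {"translation": [0.2,2,-0.8],"dr": [0,0,0],"claw": 1},
    {"translation": [0.2,2,-0.6],"dr": [0,0,0],"claw": 1},
    {"translation": [0.2,2,0],"dr": [0,0,0],"claw": 1},
    {"translation": [0.1,0.8,0],"dr": [0,0,0],"claw": 1},
    {"translation": [0,0,0],"dr": [0,0,0],"claw": 1},
  ],
)

```text
time_s: 15.38
position: [0.4851, 0.1334, 0.1073]
orientation: [-0.613, 0.674, 0.262, 0.318]
contact_force: [-0.4, -0.2, 0.3]
grip_width: 0.001
```

```bash
cat >> st.py <<'E'
y=np.radians(84);a=o["position"]-[.4965,.3047,0];print("box frame",(a[0]*np.cos(y)+a[1]*np.sin(y)).round(4),(-a[0]*np.sin(y)+a[1]*np.cos(y)).round(4),a[2].round(4))
E
python3 st.py
python3 - <<'E'
from h import *
p,d=get_image("scene");cv2.imwrite("pics/c11.png",cv2.resize(p[110:175,275:350],(692,600),interpolation=cv2.INTER_CUBIC))
E
```

```text
15.3833 [0.4851 0.1334 0.1073] toolz [ 0.108  0.744 -0.66 ] tooly az 173.58 yz -0.036 [-0.4 -0.2  0.3] 0.0008367431017524131 [-0.17 -0.08 -0.42  1.26  0.85 -1.66]
box frame -0.1715 -0.0065 0.1073
```

View pics/c11.png

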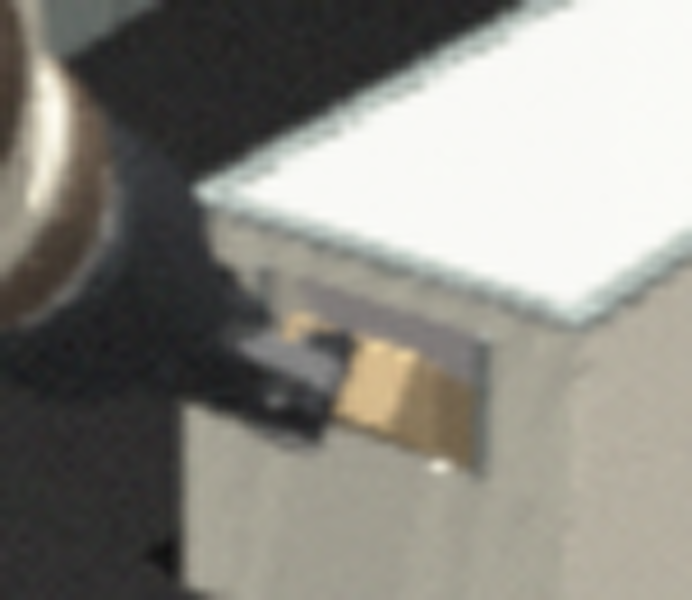

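move_arm(
  plan=[
    {"translation": [-0.4,0.2,-0.8],"dr": [0,0,0],"claw": 1},
    {"translation": [0.1,0.8,0],"dr": [0,0,0],"claw": 1},
    {"translation": [0.1,0.8,0],"dr": [0,0,0],"claw": 1},
    {"translation": [0.1,0.8,0],"dr": [0,0,0],"claw": 1},
    {"translation": [0,0,0],"dr": [0,0,0],"claw": 1},
  ],
)

```text
time_s: 15.85
position: [0.4843, 0.1587, 0.1]
orientation: [-0.614, 0.675, 0.258, 0.318]
contact_force: [0.8, 0.2, -0.1]
grip_width: 0.0
```

```bash
python3 st.py
python3 - <<'E'
from h import *
p,d=get_image("scene");cv2.imwrite("pics/c12.png",cv2.resize(p[110:175,275:350],(692,600),interpolation=cv2.INTER_CUBIC))
E
```

```text
15.85 [0.4843 0.1587 0.1   ] toolz [ 0.111  0.738 -0.665] tooly az 173.57 yz -0.042 [ 0.8  0.2 -0.1] 0.00043539984120578206 [-0.11 -0.12 -0.47  1.18  0.84 -1.57]
box frame -0.1465 -0.0032 0.1
```

View pics/c12.png

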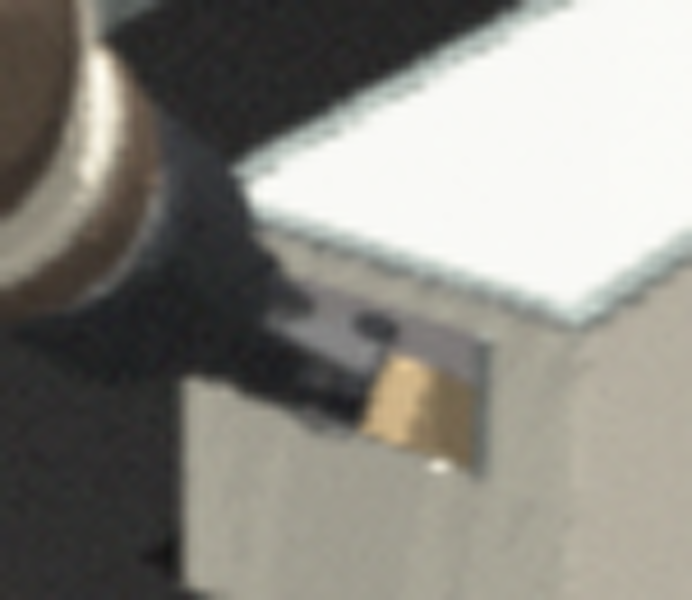

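move_arm(
  plan=[
    {"translation": [0.1,0.7,-0.2],"dr": [0,0,0],"claw": 1},
    {"translation": [0.1,0.7,-0.2],"dr": [0,0,0],"claw": 1},
    {"translation": [0,0.6,-0.1],"dr": [0,0,0],"claw": 1},
    {"translation": [0,0,0],"dr": [0,0,0],"claw": 1},
  ],
)

```text
time_s: 16.23
position: [0.4866, 0.1781, 0.0938]
orientation: [-0.614, 0.676, 0.257, 0.317]
contact_force: [-0.4, -0.0, -0.2]
grip_width: 0.007
```

```bash
python3 st.py
python3 - <<'E'
from h import *
p,d=get_image("scene");cv2.imwrite("pics/c13.png",cv2.resize(p[110:175,275:350],(692,600),interpolation=cv2.INTER_CUBIC))
E
```

```text
16.2333 [0.4866 0.1781 0.0938] toolz [ 0.113  0.737 -0.667] tooly az 173.42 yz -0.042 [-0.4 -0.  -0.2] 0.007040913056515926 [-0.07 -0.13 -0.49  1.12  0.84 -1.5 ]
box frame -0.1269 -0.0034 0.0938
```

View pics/c13.png

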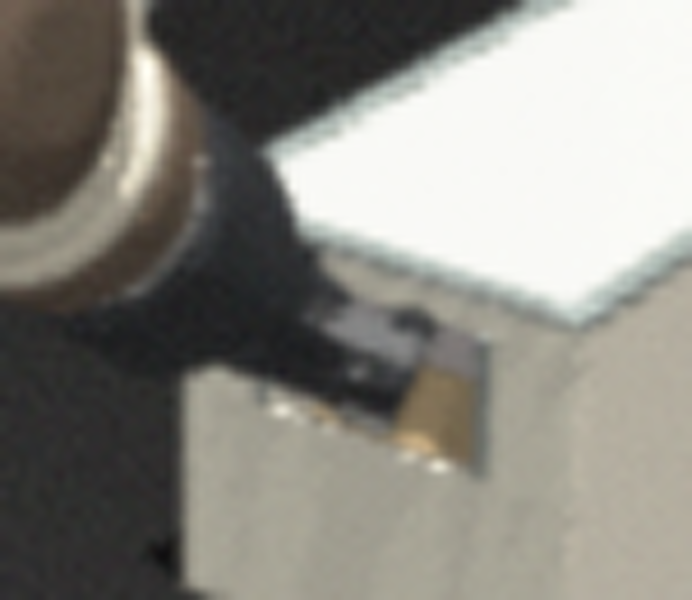

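move_arm(
  plan=[
    {"translation": [0.1,0.6,0],"dr": [0,0,0],"claw": 1},
    {"translation": [0,0.6,0],"dr": [0,0,0],"claw": 1},
    {"translation": [0,0,0],"dr": [0,0,0],"claw": 1},
    {"translation": [0,0,0],"dr": [0,0,0],"claw": 1},
  ],
)

```text
time_s: 16.62
position: [0.4876, 0.191, 0.0937]
orientation: [-0.614, 0.676, 0.257, 0.317]
contact_force: [-0.9, -0.7, -0.9]
grip_width: 0.002
```

```bash
python3 st.py
python3 - <<'E'
from h import *
p,d=get_image("scene");cv2.imwrite("pics/c14.png",cv2.resize(p[110:175,275:350],(692,600),interpolation=cv2.INTER_CUBIC))
E
```

```text
16.6167 [0.4876 0.191  0.0937] toolz [ 0.113  0.736 -0.667] tooly az 173.43 yz -0.042 [-0.9 -0.7 -0.9] 0.001687367012200739 [-0.04 -0.14 -0.5   1.09  0.83 -1.46]
box frame -0.1141 -0.0031 0.0937
```

View pics/c14.png

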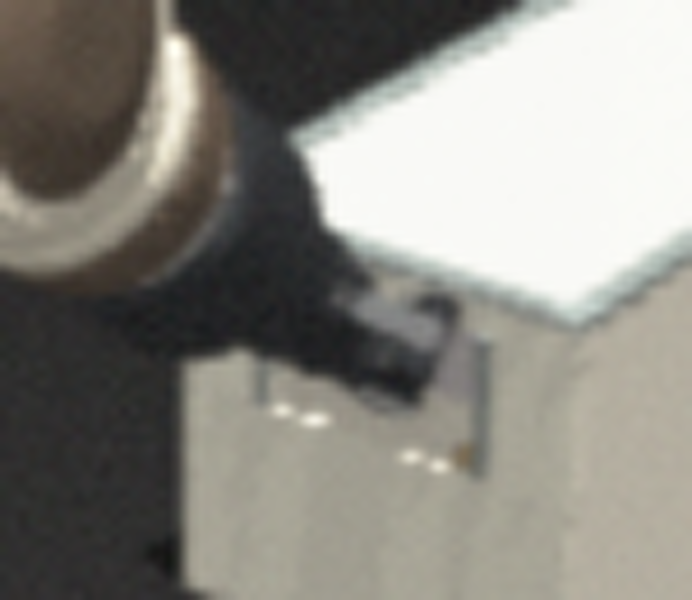

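The block has fallen off the sill and only a sliver of it shows behind. I'll withdraw the way I came.

move_arm(
  plan=[
    {"translation": [-0.1,-1,0],"dr": [0,0,0],"claw": 1},
    {"translation": [-0.2,-1.5,0.2],"dr": [0,0,0],"claw": 1},
    {"translation": [-0.2,-2,0.3],"dr": [0,0,0],"claw": 1},
    {"translation": [-0.2,-2.5,0.3],"dr": [0,0,0],"claw": 1},
    {"translation": [-0.2,-2.5,0.5],"dr": [0,0,0],"claw": 1},
    {"translation": [-0.2,-2.5,0.5],"dr": [0,0,0],"claw": 1},
    {"translation": [0,-1,0.5],"dr": [0,0,0],"claw": 1},
    {"translation": [0,0,0],"dr": [0,0,0],"claw": 1},
  ],
)

```text
time_s: 17.33
position: [0.475, 0.0565, 0.1189]
orientation: [-0.615, 0.674, 0.258, 0.318]
contact_force: [1.0, -0.2, 0.4]
grip_width: -0.004
```

```bash
python3 st.py
python3 - <<'E'
from h import *
p,d=get_image("scene");np.save("pics/s15.npy",d);cv2.imwrite("pics/s15.png",p)
t,dt=get_image("top");np.save("pics/t15.npy",dt);cv2.imwrite("pics/t15.png",t)
a=cv2.resize(p[110:190,275:395],(600,400),interpolation=cv2.INTER_CUBIC);cv2.imwrite("pics/c15.png",a)
E
```

```text
17.3333 [0.475  0.0565 0.1189] toolz [ 0.111  0.738 -0.665] tooly az 173.65 yz -0.044 [ 1.  -0.2  0.4] -0.0035588593601748974 [-0.33 -0.01 -0.33  1.45  0.82 -1.9 ]
box frame -0.2491 -0.0046 0.1189
```

View pics/c15.png

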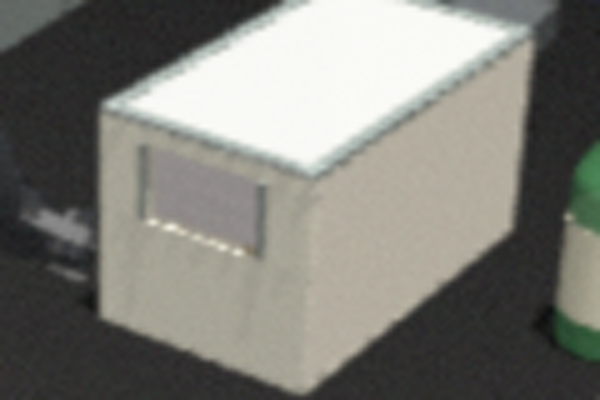

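View pics/t15.png

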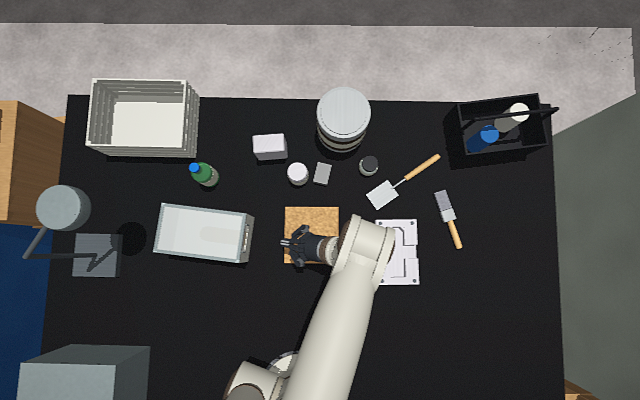

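View pics/s15.png

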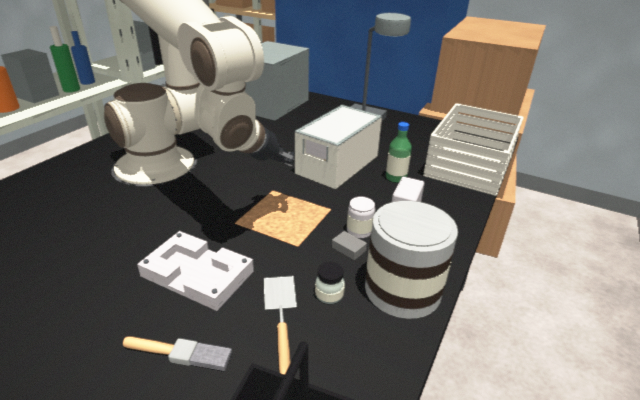

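Run:
```python
from h import *
k,C=pose("scene");y=np.radians(84)
ys,xs=np.mgrid[0:400,0:640]
for n in("scene0","s15"):
    d=np.load(f"pics/{n}.npy")
    P=np.stack([xs,ys,np.ones_like(xs)],-1)@np.linalg.inv(k).T*d[...,None]@C[:3,:3].T+C[:3,3]
    a=P-[.4965,.3047,0];X=np.stack([a[...,0]*np.cos(y)+a[...,1]*np.sin(y),-a[...,0]*np.sin(y)+a[...,1]*np.cos(y),a[...,2]],-1)
    m=(abs(X[...,1])<.033)&(X[...,2]>.086)&(X[...,2]<.125)&(abs(X[...,0]+.125)<.03)
    f=np.polyfit(X[m][:,2]-.105,X[m][:,0],1);print(n,m.sum(),f,"angle",-np.arctan(f[0]))
a=cv2.imread("pics/scene0.png")[135:170,298:335];b=cv2.imread("pics/s15.png")[135:170,298:335]
c=cv2.imread("pics/t15.png")[195:270,145:265]
cv2.imwrite("pics/cmp.png",np.hstack([cv2.resize(i,(390,369),interpolation=cv2.INTER_CUBIC) for i in(a,b)]))
c=cv2.convertScaleAbs(c,alpha=3,beta=-480);cv2.imwrite("pics/roof.png",cv2.resize(c,(720,450),interpolation=cv2.INTER_CUBIC))
p=cv2.imread("pics/t15.png").astype(int)
d0=np.load("pics/top0.npy");d1=np.load("pics/t15.npy");print((d1-d0)[212:262:6,165:250:6].round(3))
```

```text
scene0 222 [ 0.00241908 -0.1228618 ] angle -0.002419076166686251
s15 225 [-0.00153543 -0.12294916] angle 0.0015354315865469652
[[-1.000e-02 -5.000e-03  2.000e-03 -1.000e-03 -1.000e-03  3.000e-03
  -0.000e+00  8.000e-03  3.000e-03  7.000e-03 -2.000e-03 -5.000e-03
   3.000e-03  4.000e-03 -3.000e-03]
 [-3.000e-03 -2.000e-03 -3.000e-03 -1.000e-03  3.000e-03 -1.000e-03
  -0.000e+00 -1.000e-03  2.000e-03  1.000e-03 -3.000e-03 -2.000e-03
  -1.000e-03  4.000e-03 -4.000e-03]
 [ 1.000e-03 -1.000e-03  1.000e-03 -5.000e-03  0.000e+00 -2.000e-03
  -0.000e+00  1.000e-03  2.000e-03  1.000e-03 -3.000e-03 -2.000e-03
  -2.000e-03  2.000e-03 -1.000e-03]
 [-4.000e-03 -0.000e+00  5.000e-03 -1.000e-03  8.000e-03  5.000e-03
   0.000e+00  3.000e-03  0.000e+00 -5.000e-03 -4.000e-03 -4.000e-03
   5.000e-03  2.000e-03 -5.000e-03]
 [-1.000e-03 -3.000e-03  2.000e-03 -4.000e-03 -2.000e-03 -2.000e-03
  -2.000e-03  4.000e-03  1.000e-03  3.000e-03  4.000e-03 -1.000e-03
   4.000e-03  1.000e-03  4.000e-03]
 [-1.000e-03  4.000e-03  6.000e-03  8.000e-03  2.000e-03  3.000e-03
  -6.000e-03  1.000e-03  1.000e-03  5.000e-03 -0.000e+00 -5.000e-03
  -2.000e-03  1.000e-03  2.000e-03]
 [ 1.000e-03  2.000e-03  4.000e-03 -1.000e-03 -1.000e-03  2.000e-03
   5.000e-03  2.000e-03 -1.000e-03 -2.000e-03 -2.000e-03 -2.000e-03
  -2.000e-03 -3.000e-03  4.000e-03]
 [-1.000e-03  1.000e-03 -4.000e-03  1.202e+00  1.000e-03 -1.000e-03
   5.000e-03 -0.000e+00  5.000e-03 -4.000e-03 -0.000e+00 -1.000e-03
  -1.000e-03 -1.000e-03  7.000e-03]
 [-8.000e-03 -5.000e-03  4.000e-03 -2.000e-03  2.000e-03 -6.000e-03
   5.000e-03 -8.000e-03  1.000e-03  5.000e-03  6.000e-03  3.000e-03
   0.000e+00 -5.000e-03 -0.000e+00]]
```

View pics/cmp.png

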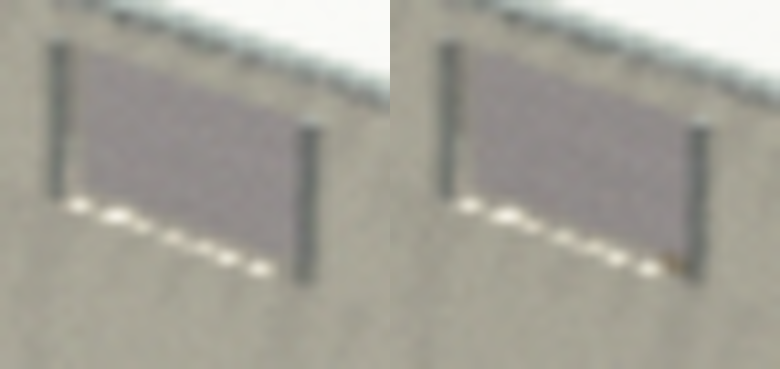

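View pics/roof.png

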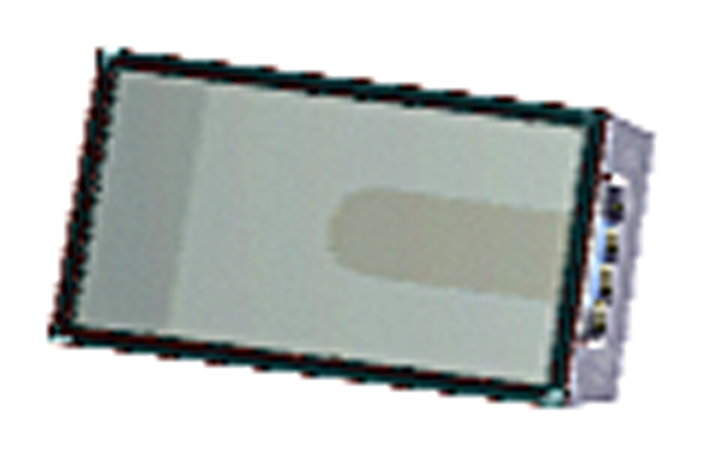

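Run:
```python
from h import *
y=np.radians(84)
for z in(.02,.032,.06):
    a=ray("top",[[145+328/6,195+230/6],[145+330/6,195+232/6]],z)[0]-[.4965,.3047,0]
    print(z,a[0]*np.cos(y)+a[1]*np.sin(y),-a[0]*np.sin(y)+a[1]*np.cos(y))
a=proj("top",[[.4965-.130*np.cos(y),.3047-.130*np.sin(y),.144]]);print(a)
# width of block through roof, two sides ~ columns
for z in(.019,.032,.06,.085,.1): 
    for c in (380,540):
        t={380:(187,283),540:(210,298)}[c]
        w=ray("top",[[145+c/6,195+t[0]/6],[145+c/6,195+t[1]/6]],z);print(z,c,np.linalg.norm(w[0]-w[1])*np.cos(np.radians(6)))
```

```text
0.02 0.03867115098190402 0.002206414596944679
0.032 0.03493937776978122 0.0022179086175697837
0.06 0.02623190694149478 0.0022447279990283515
[[242.40536896 238.0703779 ]]
0.019 380 0.05274662807387881
0.019 540 0.04821599249250716
0.032 380 0.05223349754683386
0.032 540 0.04774693696150666
0.06 380 0.051128293334737104
0.06 540 0.04673666351012121
0.085 380 0.050141503859650834
0.085 540 0.04583463364281285
0.1 380 0.04954943017459891
0.1 540 0.04529341572242778
```

move_arm(
  plan=[
    {"translation": [0,-1,0.5],"dr": [0,0,0],"claw": 1},
    {"translation": [0,-1,0.5],"dr": [0,0,0],"claw": 1},
    {"translation": [0,0,0],"dr": [0,0,0],"claw": 1},
    {"translation": [0,0,0],"dr": [0,0,0],"claw": 1},
    {"translation": [0,0,0],"dr": [0,0,0],"claw": 1},
  ],
)

```text
time_s: 17.85
position: [0.4737, 0.0417, 0.1267]
orientation: [-0.616, 0.673, 0.259, 0.317]
contact_force: [0.4, -0.2, 0.4]
grip_width: -0.003
```

```bash
python3 - <<'E'
from h import *
p,d=get_image("top");q=cv2.imread("pics/t15.png")
print(cv2.absdiff(p,q)[205:262,155:250].max(axis=2).mean(), [np.abs(p[a:b,c:e].astype(int)-cv2.imread("pics/top0.png")[a:b,c:e]).mean().round(1) for a,b,c,e in [(130,160,250,290),(160,186,285,332),(150,180,355,385),(152,210,365,442),(188,250,432,465),(160,188,185,220)]])
s,d=get_image("scene");print(cv2.absdiff(s,cv2.imread("pics/s15.png"))[135:170,298:335].mean())
E
python3 st.py
```

```text
1.5896583564173592 [np.float64(5.1), np.float64(4.8), np.float64(3.4), np.float64(3.7), np.float64(3.9), np.float64(3.9)]
1.4198198198198198
17.95 [0.4735 0.0417 0.1267] toolz [ 0.106  0.74  -0.664] tooly az 173.92 yz -0.041 [-0.1 -0.1 -0.2] 0.0038026408494085946 [-0.36  0.01 -0.3   1.5   0.82 -1.95]
box frame -0.2639 -0.0047 0.1267
```

The block is at rest, the flap is closed, and the bystanders are where they were. I'm handing the job in.

```bash
python3 -c "
from rig import ticket
print(ticket.finish_job())"
```

```text
the job is handed in; nothing more can be done
None
```

The block is inside the curing box and the flap has closed behind it. I handed the job in at about 18 s on the robot's clock; no verdict was reported.

- **What I did:** I lifted the block out of the mould, laid it flat on the mat and let go. I then took it again by the tail, lined it up with the mouth and pushed it in nose first through the flap. After release it leaned with its tail on the sill. A last push with the fingers shut and tilted about 50° sent it in, and I pulled the arm back.
- **Flap:** It measured about 0.002 rad, against −0.002 rad before the start, so it is closed within measurement noise.
- **Block:** Seen through the roof and taken as lying flat, its nose is at about x = +0.036 m in the box frame. That puts the tail at about −0.124 m, inside the −0.129 m limit but with only about 5 mm to spare. It looked unmoving over the last half second.
- **Other things on the bench:** The bystanders show no visible shift from the first picture, and the gripper was touching nothing.
- **Not certain:** I could not see the tail directly. A small brown sliver showed under one corner of the flap. I took it to be the block seen through the gap, but I could not rule out that the tail is propped a little against the inside of the front wall.

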